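# Hang a glass drop on the free hook of the display carousel

## Task

First turn the carousel by its black crank knob until the empty hook points at the red marker on the base. Then lay the orange glass drop, point downhill, on the sloping white rest, let go so that it slides fully home into the blue corner, take it again by its top end and hang it by its hole on that empty hook, letting go while the hook still points at the marker. It is glass: do not throw or drop it, and do not push or tip over the jar, the dark block or the glass of rods.

Things in the scene. Friction and masses are not known exactly. Their poses are not given: they have to be found in the camera images.
- drop_center (a point): Centre of the loose orange glass drop, lying flat on the table at the start: a flat tag 116 x 36 x 10 mm, about 90 g, one end square (the top), the other a 90 degree point; sides parallel but for the last 18 mm. x along its length to the top end (top at +58 mm, point at -58 mm), y across the width, z through the thickness. The centre of mass is within 3 mm.
- drop_eye (a point): Centre of the rectangular hole right through the drop, at x = +36 mm from its centre: 24 mm along the length, 20 mm across the width. The bar above it is 10 mm, the strips beside it are 8 mm. Axes as drop_center.
- axis (a point): Point on the carousel's upright turning axis, 200 mm above the table. Six evenly spaced radial hooks: five hold glass drops of the same size (fixed), one is empty. Round base 150 mm across, 20 mm high. A brass guard rail, 150 mm radius, 100 mm high, runs round the half of the base away from the red marker.
- crank (a point): Middle of the upright black crank knob: 16 mm diameter, 45 mm high, on a flat wooden arm whose top is 22.5 mm below this point. It sits 60 mm from the turning axis, opposite the empty hook, and goes round with the carousel, which turns either way without stops (push of 1 to 3 N) and stays where it is left.
- hook (a point): On the centreline of the empty hook, 95 mm from the axis, 170 mm above the table. Level steel rod, 6 mm diameter, running radially from the hub (30 mm radius) out to 113 mm, where it turns up; that end reaches 12 mm above the rod's centreline. The point's -x axis points outwards along the rod, z up.
- marker (a point): Top of the fixed red marker on the carousel's base, 113 mm from the turning axis and 14 mm above the table. The hook points at it when it lies straight above it seen from above.
- nest (a point): Locating corner of the fixed rest: where the two blue fences' inner faces meet on the slippery white plate, 30 mm above the table. Plate slopes 45 degrees, down to this point's -x (axes level). Fences 8 mm high, 55 mm long, run up at 45 degrees each side (right angle). Plate 90 mm wide up to 45 mm from the corner, then a strip 26 mm wide up to 85 mm. A drop laid on it slides down by itself.
- red_jar_center (a point): Centre of a loose red jar, 48 mm diameter, 45 mm high. Leave alone.
- marver_center (a point): Centre of a loose dark graphite block 80 x 50 x 18 mm. Leave alone.
- rod_glass_center (a point): Loose glass tumbler of glass rods, 72 mm diameter, 85 mm high, rods up to 150 mm above the table; this point is 42.5 mm above its foot, on its axis. Leave alone.
Mind the look-alikes: they are no part of the job. Of the things that look like the part that bears drop_center, the middle-sized one is meant.

How it is judged (in metres and radians):
On the way, in this order (a step that is already met when the one before it is completed fails the run):
1. the empty hook points at the red marker (within about 8 degrees) and the carousel is still (horizontal distance between hook and marker below 0.024 m and velocity of joint carousel between -0.1 and 0.1 rad/s), for 0.2 s.
2. the drop lies home in the corner of the sloping rest, point down, released and still (x of drop_center in the frame of nest between 0.03 and 0.046 m and y of drop_center in the frame of nest between -0.005 and 0.005 m and z of drop_center in the frame of nest between 0.036 and 0.052 m and angle between drop_center's own x axis and vertical between 0.68 and 0.89 rad and contact force between drop and the fingers below 0.05 N and linear speed of drop below 0.03 m/s), for 0.2 s.
At the end, for the whole second after the job is handed in: The drop hangs by its hole on the empty hook's rod, top end up and within 0.25 rad of upright, at rest, with the hole's centre 3 to 15 mm below the rod's centreline and within 9 mm sideways, released; the hook still points at the red marker within about 14 degrees (x of drop_eye in the frame of hook between -0.018 and 0.06 m and y of drop_eye in the frame of hook between -0.009 and 0.009 m and z of drop_eye in the frame of hook between -0.015 and -0.003 m and angle between drop_center's own x axis and vertical below 0.25 rad and linear speed of drop below 0.05 m/s and contact force between drop and carousel above 0.2 N and horizontal distance between hook and marker below 0.032 m); the robot touches nothing.
It fails at once if the red jar is pushed more than 25 mm or tipped (distance of red_jar_center from where it was at the start of the episode above 0.025 m or angle between red_jar_center's own z axis and vertical above 0.4 rad).
It fails at once if the dark block is pushed more than 25 mm (distance of marver_center from where it was at the start of the episode above 0.025 m).
It fails at once if the glass of rods is pushed more than 25 mm or tipped (distance of rod_glass_center from where it was at the start of the episode above 0.025 m or angle between rod_glass_center's own z axis and vertical above 0.3 rad).
It fails at once if the glass drop is thrown or dropped (faster than 1.5 m/s) (linear speed of drop above 1.5 m/s).
It also fails if it takes over 72 s, if anything falls off the work surface, if the arm or the gripper's body presses on something with over 40 N, if the wrist force passes 120 N, or if a joint passes its speed limit or range.

## Robot

A 6-joint arm with a two-finger parallel gripper is mounted at the origin on the work surface. World frame = base frame: x ahead of the robot, y to its left, z up, the work surface at z = 0. Lengths are in mm, angles in rad, forces in N, time in s.
With the tool pointing down it reaches from about 300 to 775 mm from the base axis. Payload 14.6 kg.
Tool frame: the origin (TCP) lies at the very end of the fingers, on their centre line; the grasp point (between the pads) lies 19 mm behind it; z points along the fingers, y is the direction in which the jaws open and shut (so a half turn about z gives the same grasp; the last joint's range is limited). The gripper opens to 94 mm and grips with 3 to 60 N. Pads are 16 mm wide; open, the fingers measure 119 mm over their backs; the gripper's body (75 mm by 177 mm) begins 78 mm behind the grasp point.
Start: joints at [-1.306, 0.3, 1.521, -0, 1.321, -0.067], TCP at [179.153, -519.994, 205.446] pointing down, gripper open.
Joint ranges: [-3.03, 3.03], [-0.79, 2.21], [0.23, 2.52], [-1.04, 4.18], [0, 3.07], [-2.55, 2.55]. Speed limits (rad/s): [2.22, 2.22, 2.57, 3.14, 3.14, 3.14].

## Interface

Orientations are given as [roll, pitch, yaw] about the fixed x, y, z axes, in that order (R = Rz(yaw) Ry(pitch) Rx(roll)).
In Python, from cell import manip gives the robot as it stands.
- The arm moves only by the shell command python3 -m inch 'ROWS' [FORCE]. ROWS is a JSON object of lists of equal length, an entry for each row: "grip": the opening, from -1 (shut) to 1 (fully open), so that 0 is half open; "travel": the shift along the world's x, y, z in cm, a list of three; "turn": the turn, a rotation vector about the world's x, y, z in degrees, a list of three. A call has 1 to 10 rows; each row is the pose to reach, as a shift and turn from the pose measured when the call began; what a row does not reach only later rows make up. A row lasts 1/8 s, in which the tool goes at most 62.5 mm and 10.7 degrees, less where a joint would pass 70% of its speed; a pose out of reach is approached as far as the arm can. A call with a gripper value outside its range is refused whole. The fingers move at their own pace and stop on an object; FORCE is the grip in N (left out, the last holds). Time passes only in rows, so rows that repeat a pose let the fingers close. It gives the time, the measured TCP pose, the force and the opening at its end, in the units of the state.
- manip.read_state(): the state, without advancing time (a new reading comes with each control period).
- manip.camera(name): name is "scene" or "top" or "wrist"; returns (picture, depth): 480x640x3 uint8, red, green, blue; 480x640 float32, mm along the optical axis (not along the pixel's ray), 0 where there is no reading.
- manip.calibration(name): a dict with "fx", "fy", "cx", "cy" (pixels), "world_from_camera" (4x4, takes a point from camera to world coordinates). Camera axes: x right, y up, looking along -z (the intrinsics and any distortion apply to the point x, -y, -z); pixel columns grow to the right and rows downward; lengths in mm; the calibration is good to about 2 mm. A picture is of the moment at which its call begins: read the wrist's pose just before it. calibration takes no time and is no camera call; for the wrist camera it gives the pose at the moment of the call.
- manip.sign_off(): hands the job in, once; it reports no verdict.
Trained networks look in the newest picture that a camera, given by its name, has taken for a name from the list of things; names that differ only in an ending like _2 or _b are one class to them, and where a whole thing is asked for, a point or a joint stands for the part that bears it (a point fixed in the world has none). Each returns a list of dicts, best first, with "p" (0 to 1); they miss things now and then, are a little off and sometimes report something else, mostly with a low value. They report only what shows in the picture. A call takes as long as a camera call. They do not tell look-alikes from the thing itself.
- manip.look_for(camera, label): "bbox" ([left, top, right, bottom] in pixels, round what is visible of it).
The state is a dict: "clock": time; "joints": joint angles; "qd": joint speeds; "effort": joint torques, N m; "eef_pos": TCP position; "eef_rot": TCP orientation; "wrist_force": force on the tool from outside, world axes, zero at the start; "moment": the same for the moment, N m; "finger_gap": finger opening in mm.
Only numpy, scipy, OpenCV 4.12 (cv2) and the standard library are available. Lean on these libraries where they do the work, as an engineer would, in place of code of your own. Each camera call takes 0.05 s, during which the arm holds its last target.

## Working session

There is one attempt and no reset: what is moved stays moved. The work goes in short steps, Python scripts to look and compute and a shell command to move; the robot and the scene stay as the last step left them, time stands still between calls to the robot, and variables do not carry over. Pictures are saved under pics/ and viewed, and the job is handed in when it is done.

```bash
ls -la; mkdir -p pics
python3 - <<'E'
from cell import manip
import cv2,json
s=manip.read_state();print(s)
for n in ["scene","top","wrist"]:
    p,d=manip.camera(n)
    cv2.imwrite(f"pics/{n}0.png",p[:,:,::-1])
    c=manip.calibration(n);print(n,c)
E
```

```text
total 12
drwxr-xr-x  3 agent agent 4096 Dec  7 14:29 .
drwxr-xr-x 23 root  root  4096 Dec  7 14:29 ..
drwxr-xr-x  2 agent agent 4096 Dec  7 14:29 pics
{'clock': 0.0, 'joints': array([-1.30560722e+00,  3.00461730e-01,  1.52161134e+00, -2.92493946e-05,
        1.32069826e+00, -6.66225512e-02]), 'qd': array([ 0.00085815, -0.00112368, -0.00134939,  0.00025184,  0.00105185,
        0.00031819]), 'effort': array([-3.99601804e-04, -5.31803334e+01, -3.52735984e+01,  7.07626529e-02,
        2.43773824e-02, -9.84309509e-05]), 'eef_pos': array([ 179.07180947, -519.74032072,  204.87867428]), 'eef_rot': array([-3.14041471e+00, -5.01997472e-05,  3.31818880e-01]), 'wrist_force': array([ 0.47607202,  0.10738988, -0.60756378]), 'moment': array([0.02181865, 0.01474005, 0.03653999]), 'finger_gap': 93.85955879168468}
scene {'fx': 438.4603403608748, 'fy': 438.4603403608748, 'cx': 320.83698158666397, 'cy': 243.8405188242164, 'world_from_camera': array([[ 7.06867521e-01, -5.60149457e-01,  4.31938530e-01,
         9.26518823e+02],
       [ 7.07343213e-01,  5.58066623e-01, -4.33851614e-01,
        -5.5028902
[... 424 characters left out ...]
209867e-02,  3.15932538e-03,
        -1.16245818e+02],
       [ 5.90720982e-03,  1.18719120e-01,  9.92910306e-01,
         1.13767796e+03],
       [ 0.00000000e+00,  0.00000000e+00,  0.00000000e+00,
         1.00000000e+00]])}
wrist {'fx': 353.60898726716357, 'fy': 353.60898726716357, 'cx': 322.03202905411314, 'cy': 234.83831879881222, 'world_from_camera': array([[ 3.25906850e-01,  9.19220126e-01,  2.20950411e-01,
         2.42657546e+02],
       [-9.45400877e-01,  3.17222235e-01,  7.47478109e-02,
        -4.98566976e+02],
       [-1.38069100e-03, -2.33247536e-01,  9.72416413e-01,
         3.83448978e+02],
       [ 0.00000000e+00,  0.00000000e+00,  0.00000000e+00,
         1.00000000e+00]])}
```

View pics/scene0.png

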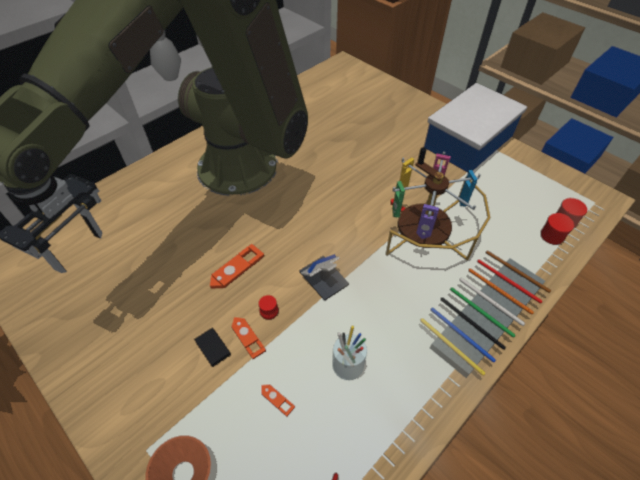

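View pics/top0.png

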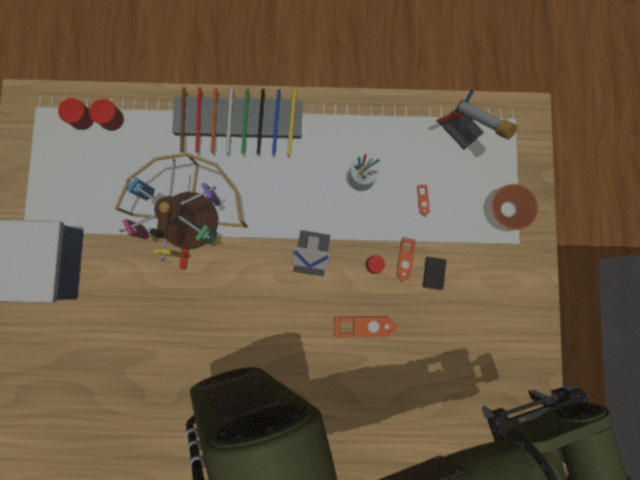

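View pics/wrist0.png

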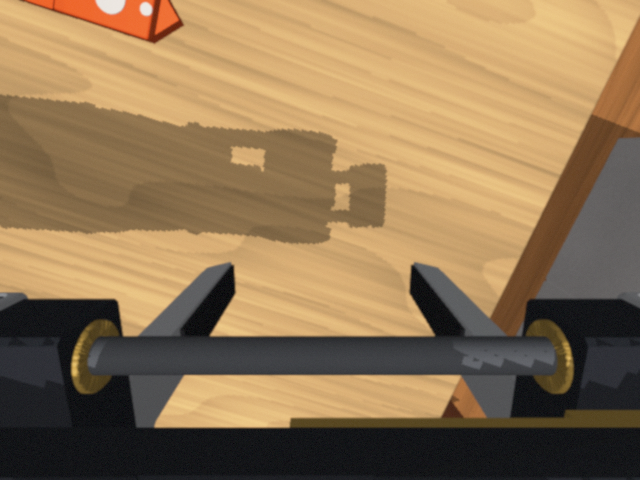

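```bash
cat > h.py <<'E'
from cell import manip
import numpy as np,cv2
def proj(n,P,c=None):
    c=c or manip.calibration(n);T=np.linalg.inv(c["world_from_camera"])
    q=T[:3,:3]@np.asarray(P,float)+T[:3,3]
    return c["fx"]*q[0]/-q[2]+c["cx"], c["fy"]*-q[1]/-q[2]+c["cy"]
def unproj(n,u,v,depth,c=None):
    c=c or manip.calibration(n);u=np.asarray(u,float);v=np.asarray(v,float)
    q=np.stack([(u-c["cx"])/c["fx"]*depth,-(v-c["cy"])/c["fy"]*depth,-depth*np.ones_like(u)],-1)
    T=c["world_from_camera"];return q@T[:3,:3].T+T[:3,3]
def ray_z(n,u,v,z,c=None):
    c=c or manip.calibration(n);T=c["world_from_camera"]
    d=T[:3,:3]@np.array([(u-c["cx"])/c["fx"],-(v-c["cy"])/c["fy"],-1]);o=T[:3,3]
    return o+d*(z-o[2])/d[2]
def crop(p,x0,y0,x1,y1,s,name):
    cv2.imwrite(name,cv2.resize(p[y0:y1,x0:x1,::-1],None,fx=s,fy=s,interpolation=cv2.INTER_CUBIC))
E
python3 - <<'E'
from h import *
p,d=manip.camera("top");np.savez("top0.npz",p=p,d=d)
crop(p,100,140,260,280,5,"pics/t1.png"); crop(p,280,170,460,300,4,"pics/t2.png")
for l in ["drop_center","axis","crank","hook","marker","nest","red_jar_center","marver_center","rod_glass_center"]:
    print(l,[(np.round(b["bbox"]),round(b["p"],2)) for b in manip.look_for("top",l)[:5]])
p,d=manip.camera("scene");np.savez("scene0.npz",p=p,d=d)
crop(p,370,130,510,280,5,"pics/s1.png"); crop(p,190,220,390,370,4,"pics/s2.png")
E
```

```text
drop_center [(array([334., 317., 399., 337.]), 0.92), (array([417., 182., 428., 217.]), 0.74)]
axis [(array([113., 154., 248., 271.]), 0.67)]
crank [(array([117., 158., 220., 258.]), 0.8)]
hook [(array([124., 161., 221., 261.]), 0.85)]
marker [(array([114., 152., 246., 270.]), 0.78), (array([118., 159., 220., 262.]), 0.49)]
nest [(array([293., 233., 330., 276.]), 0.91), (array([398., 235., 415., 284.]), 0.2)]
red_jar_center [(array([367., 253., 389., 273.]), 0.61)]
marver_center [(array([425., 259., 449., 289.]), 0.78)]
rod_glass_center [(array([346., 155., 379., 191.]), 0.93)]
```

View pics/t1.png

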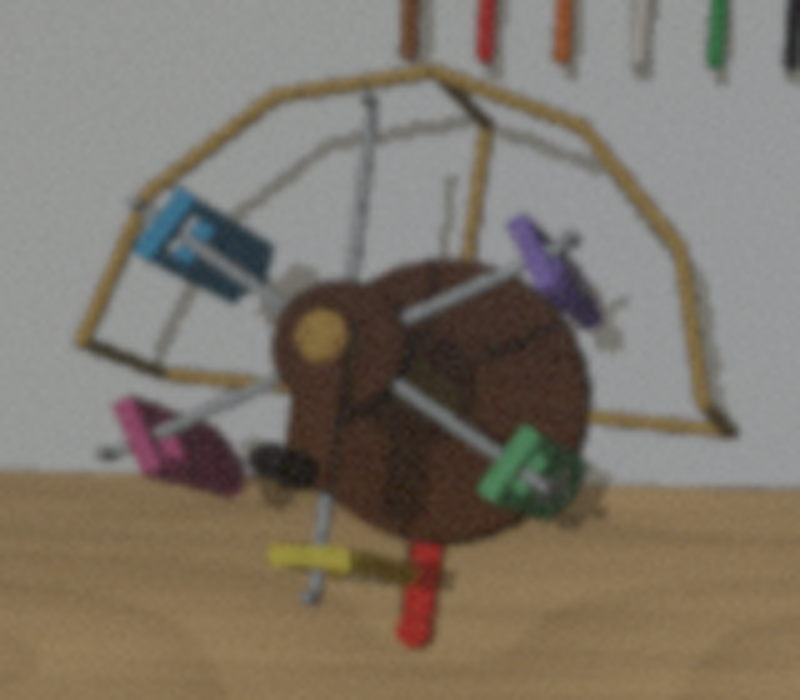

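View pics/t2.png

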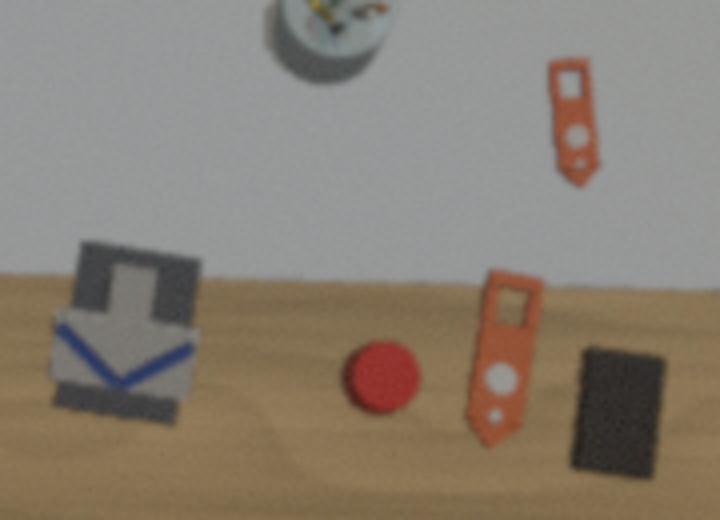

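View pics/s1.png

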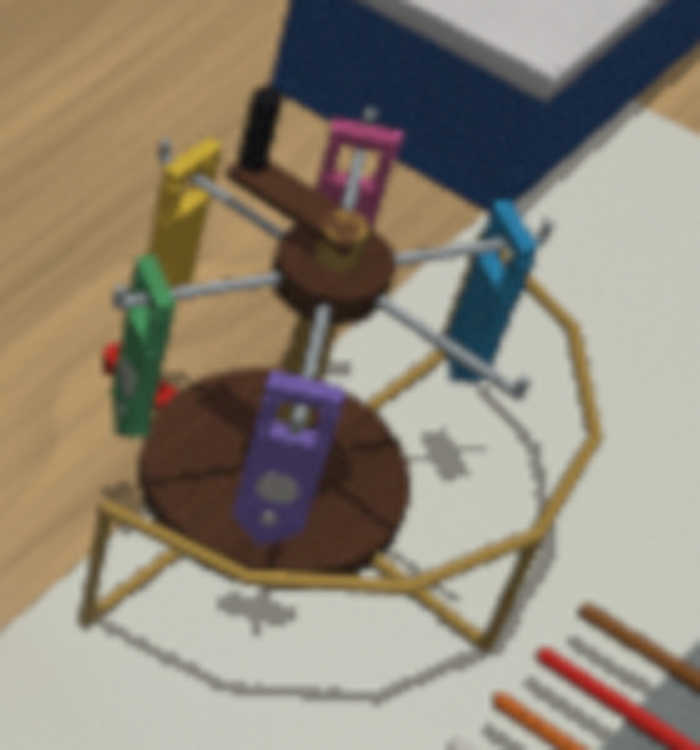

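View pics/s2.png

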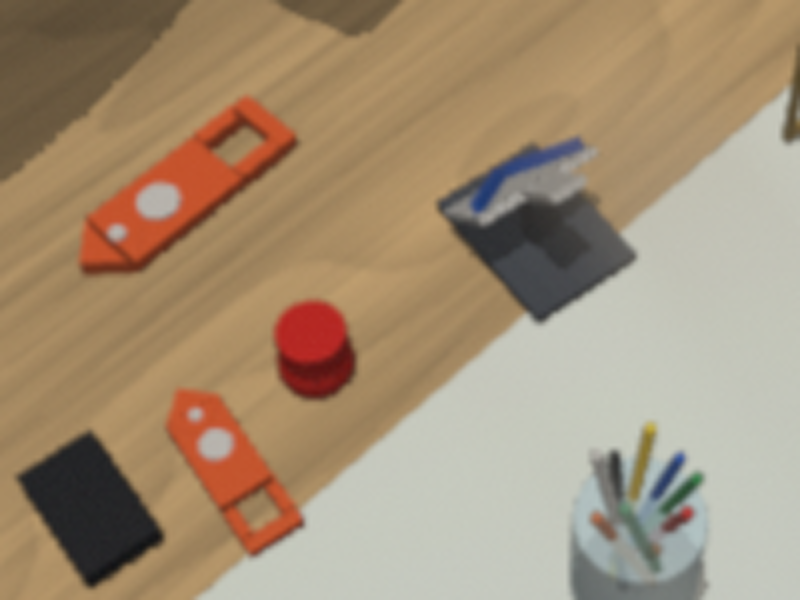

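Run:
```python
from h import *
cs={n:manip.calibration(n) for n in("top","scene")}
Z=np.load("top0.npz");p=Z["p"].astype(int);d=Z["d"]
vv,uu=np.mgrid[:480,:640]
W=unproj("top",uu,vv,d,cs["top"])
print("table z",np.median(W[290:310,200:320,2]), W[270:290,350:360,2].mean())
R,G,B=p[...,0],p[...,1],p[...,2]
org=(R>150)&(G<130)&(B<90)&(R-G>60)
def rep(m,name):
    P=W[m&(d>0)];print(name,len(P),"mean",P.mean(0).round(1),"z med",np.median(P[:,2]).round(1))
    return P
sub=np.zeros_like(org);sub[232:288,392:420]=1
m=(org&sub).astype(np.uint8)
P=rep(m>0,"drop")
cnt,_=cv2.findContours(cv2.morphologyEx(m,cv2.MORPH_CLOSE,np.ones((9,9))),cv2.RETR_EXTERNAL,cv2.CHAIN_APPROX_NONE)
c=max(cnt,key=cv2.contourArea)[:,0]
Q=np.array([ray_z("top",u,v,10,cs["top"])[:2] for u,v in c])
r=cv2.minAreaRect(Q.astype(np.float32));print("rect",r)
for q in [(419.5,239),(401,237.5),(402,281.5),(405.5,259)]: pass
print("red marker",end="");s2=np.zeros_like(org);s2[245:275,170:200]=1
P=rep((R>120)&(G<60)&(B<60)&(s2>0),"mk");print(P[P[:,0].argsort()][[0,5,-5]].round(0))
# jar
s3=np.zeros_like(org);s3[245:280,360:392]=1
P=rep((R>120)&(G<60)&(B<60)&(s3>0),"jar")
s4=np.zeros_like(org);s4[250:300,420:455]=1
P=rep((R<70)&(s4>0),"marver");print(P.min(0),P.max(0))
# knob: black near (151,232)
s5=np.zeros_like(org);s5[225:240,145:166]=1
P=rep((R<45)&(s5>0)&(W[...,2]>100),"knob");print(np.percentile(P,[5,50,95],axis=0).round(1))
# cap yellow at (164,207)
for (u,v) in [(164,207),(164,225),(162,214),(173,162),(173,175),(172,185),(163,255),(190,218)]:
    print((u,v),W[v-1:v+2,u-1:u+2].reshape(-1,3).round(0)[[1,4,7]].tolist())
# rest
for (u,v) in [(310,266),(313,240),(313,250),(313,258),(300,256),(322,258)]:
    print((u,v),W[v,u].round(1))
```

```text
table z -0.555155363359404 5.117220516530425
drop 0 mean [nan nan nan] z med nan<stdin>:10: RuntimeWarning: Mean of empty slice.
  ret = um.true_divide(
  return _methods._mean(a, axis=axis, dtype=dtype,
  ret = ret.dtype.type(ret / rcount)
Traceback (most recent call last):
ValueError: max() iterable argument is empty
```

```bash
cat > m.py <<'E'
from h import *
cs={n:manip.calibration(n) for n in("top","scene")}
Z=np.load("top0.npz");p=Z["p"];d=Z["d"]
vv,uu=np.mgrid[:480,:640]
W=unproj("top",uu,vv,d,cs["top"])
print("px",p[265,413],p[250,400],p[258,184],p[232,152])
H=cv2.cvtColor(cv2.GaussianBlur(p,(3,3),0),cv2.COLOR_RGB2HSV).astype(int)
red=((H[...,0]<14)|(H[...,0]>172))&(H[...,1]>160)&(H[...,2]>90)
def rep(m,box,name):
    x0,y0,x1,y1=box;k=np.zeros_like(red);k[y0:y1,x0:x1]=1;k=k&m&(d>0)
    P=W[k];print(name,len(P),"mean",P.mean(0).round(1),"p5",np.percentile(P,3,axis=0).round(0),"p95",np.percentile(P,97,axis=0).round(0));return P,k
P,k=rep(red,(394,232,420,286),"drop")
cnt,_=cv2.findContours(cv2.morphologyEx(k.astype(np.uint8),cv2.MORPH_CLOSE,np.ones((9,9))),cv2.RETR_EXTERNAL,cv2.CHAIN_APPROX_NONE)
c=max(cnt,key=cv2.contourArea)[:,0]
Q=np.array([ray_z("top",u,v,10,cs["top"])[:2] for u,v in c])
print("rect",cv2.minAreaRect(Q.astype(np.float32)))
P,k=rep(red,(170,245,200,275),"marker")
P,k=rep(red,(360,245,392,280),"jar")
P,k=rep(H[...,2]<70,(420,250,455,300),"marver")
P,k=rep((H[...,2]<60)&(W[...,2]>150),(145,225,166,240),"knob")
for (u,v) in [(164,207),(164,225),(162,214),(173,162),(173,175),(172,185),(163,255),(190,218)]:
    print((u,v),W[v-1:v+2,u-1:u+2].reshape(-1,3).round(0)[[1,4,7]].tolist())
for (u,v) in [(310,266),(313,240),(313,250),(313,258),(300,256),(322,258)]:
    print((u,v),W[v,u].round(1))
E
python3 m.py
```

```text
px [137 113  81] [116  75  54] [134  41  32] [36 36 30]
drop 58 mean [ 458.  -345.3    9.6] p5 [ 430. -361.    6.] p95 [ 495. -330.   13.]
rect ((441.6529541015625, -341.8804016113281), (27.667144775390625, 27.4337100982666), 74.56305694580078)
marker 110 mean [467.8 221.7  14.5] p5 [445. 204.   6.] p95 [492. 230.  84.]
jar 213 mean [ 463.  -266.8   43.1] p5 [ 446. -285.   28.] p95 [ 481. -250.   48.]
marver 568 mean [ 444.9 -420.3   16.8] p5 [ 410. -444.   11.] p95 [ 481. -397.   21.]
knob 86 mean [507.6 214.5 227.4] p5 [502. 210. 197.] p95 [515. 223. 246.]
(164, 207) [[570.0, 216.0, 199.0], [568.0, 215.0, 199.0], [565.0, 214.0, 203.0]]
(164, 225) [[531.0, 213.0, 199.0], [528.0, 212.0, 200.0], [526.0, 213.0, 198.0]]
(162, 214) [[555.0, 219.0, 200.0], [552.0, 218.0, 201.0], [550.0, 217.0, 202.0]]
(173, 162) [[679.0, 212.0, 170.0], [676.0, 211.0, 172.0], [674.0, 211.0, 174.0]]
(173, 175) [[650.0, 211.0, 168.0], [646.0, 209.0, 172.0], [644.0, 210.0, 170.0]]
(172, 185) [[626.0, 211.0, 171.0], [623.0, 209.0, 174.0], [621.0, 210.0, 173.0]]
(163, 255) [[468.0, 220.0, 172.0], [465.0, 220.0, 172.0], [463.0, 221.0, 169.0]]
(190, 218) [[572.0, 204.0, 40.0], [569.0, 205.0, 38.0], [567.0, 205.0, 36.0]]
(310, 266) [ 454.7 -103.2   35.9]
(313, 240) [ 515.6 -109.4   83.1]
(313, 250) [ 492.9 -109.9   64.5]
(313, 258) [ 474.3 -110.3   46.7]
(300, 256) [478.1 -77.9  53.1]
(322, 258) [ 474.4 -132.7   52.5]
```

Run:
```python
from h import *
c=manip.calibration("top")
R=lambda u,v,z:ray_z("top",u,v,z,c)[:2].round(1)
print("drop TL,TR,LL,PT,LR",[R(u,v,10) for u,v in[(402.5,237.5),(415.75,239.5),(396.75,275),(402.5,281.25),(410,276.25)]])
print("marker",R(185.4,249,14),R(183,268,14), R(189,249,14),R(182.5,249,14))
print("corner",R(310.25,264.5,32))
# base disc z20 extents in t1: left? right 590, bottom 545, top 258
print("disc right",R(100+590/5,140+390/5,20),"bottom",R(100+440/5,140+545/5,20),"top",R(100+450/5,140+260/5,20))
# rail ends at z=100
print("rail",R(100+85/5,140+343/5,100),R(100+733/5,140+430/5,100))
print("strip top",R(313.5,236.5,90),"strip sides bottom fences ends", R(295,251.5,70),R(327.5,257,70))
```

```text
drop TL,TR,LL,PT,LR [array([ 535.3, -341.3]), array([ 530.9, -375.7]), array([ 437.9, -326.4]), array([ 422.2, -341.2]), array([ 435.5, -360.5])]
marker [491.9 218.7] [443.1 222. ] [492.1 209.4] [491.8 226.1]
corner [ 458.6 -103.6]
disc right [573.6 137.6] bottom [491.6 210.3] top [640.2 213.7]
rail [578.6 362.6] [543.8  50.1]
strip top [ 523.4 -110.5] strip sides bottom fences ends [487.7 -66. ] [ 476.1 -145.8]
```

```bash
python3 -m inch '{"grip":[1,1,1,1,1,1,1,1,1],"travel":[[5,5,3],[10,10,5],[15,15,5],[20,20,5],[25,25,5],[30,29,5],[30,29,5],[30,29,5],[30,29,5]],"turn":[[0,0,-5],[0,0,-10],[0,0,-15],[0,0,-19],[0,0,-19],[0,0,-19],[0,0,-19],[0,0,-19],[0,0,-19]]}'
python3 - <<'E'
from h import *
c=manip.calibration("wrist");p,d=manip.camera("wrist");np.savez("w1.npz",p=p,d=d,T=c["world_from_camera"])
cv2.imwrite("pics/w1.png",p[...,::-1])
for l in ["drop_center","nest","red_jar_center","marver_center","rod_glass_center"]:
    print(l,[(np.round(b["bbox"]),round(b["p"],2)) for b in manip.look_for("wrist",l)[:5]])
E
```

```text
clock: 1.82
eef_pos: [478.8, -230.3, 255.3]
eef_rot: [3.142, 0.0, 0.0]
wrist_force: [-0.9, -0.1, -0.1]
finger_gap: 93.8
drop_center [(array([400., 153., 448., 253.]), 0.95), (array([276., 312., 399., 335.]), 0.9), (array([459.,  22., 487., 106.]), 0.55)]
nest [(array([167., 147., 259., 243.]), 0.72)]
red_jar_center [(array([336., 200., 379., 238.]), 0.67)]
marver_center [(array([453., 200., 507., 266.]), 0.87)]
rod_glass_center [(array([290.,   0., 361.,  44.]), 0.86)]
```

View pics/w1.png

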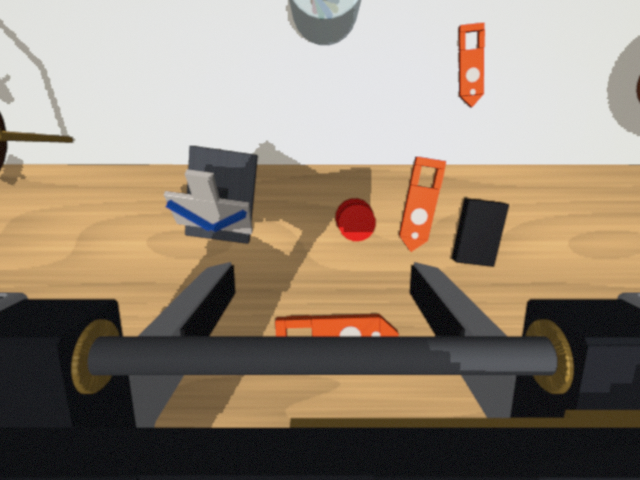

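```bash
cat > m1.py <<'E'
from h import *
import sys
Z=np.load("w1.npz");p=Z["p"];d=Z["d"];c=manip.calibration("wrist");c["world_from_camera"]=Z["T"]
H=cv2.cvtColor(p,cv2.COLOR_RGB2HSV).astype(int)
m=(((H[...,0]<14))&(H[...,1]>170)&(H[...,2]>130)).astype(np.uint8)
k=np.zeros_like(m);k[145:258,393:452]=m[145:258,393:452]
k=cv2.morphologyEx(k,cv2.MORPH_CLOSE,np.ones((25,25)))
cn=max(cv2.findContours(k,cv2.RETR_EXTERNAL,cv2.CHAIN_APPROX_NONE)[0],key=cv2.contourArea)[:,0]
Q=np.array([ray_z("wrist",u,v,10,c)[:2] for u,v in cn]).astype(np.float32)
r=cv2.minAreaRect(Q);print("drop rect",r);b=cv2.boxPoints(r);print(b.round(1))
vv,uu=np.mgrid[:480,:640];W=unproj("wrist",uu,vv,d,c)
print("table z",np.median(W[180:240,270:330,2]),"drop z",np.median(W[k>0][:,2]))
# plate
blue=(abs(H[...,0]-112)<12)&(H[...,1]>150)&(H[...,2]>60)
bb=np.zeros_like(blue);bb[190:235,160:255]=blue[190:235,160:255]
P=W[bb];print("blue",len(P),P.min(0).round(0),P.max(0).round(0))
wh=(H[...,1]<50)&(H[...,2]>120);w=np.zeros_like(wh);w[168:232,163:252]=wh[168:232,163:252]
P=W[w];P=P[(P[:,2]>30)&(P[:,2]<100)];A=np.c_[P[:,:2],np.ones(len(P))]
for _ in range(3):
    co=np.linalg.lstsq(A,P[:,2],rcond=None)[0];e=P[:,2]-A@co;P=P[abs(e)<6];A=A[abs(e)<6] 
print("plane",co,len(P),"slope",np.degrees(np.arctan(np.hypot(*co[:2]))),"dir",np.degrees(np.arctan2(co[1],co[0])))
crop(p,150,130,270,250,6,"pics/w1n.png")
E
python3 m1.py
```

```text
drop rect ((480.04864501953125, -348.9402770996094), (36.820526123046875, 111.8250732421875), 80.48230743408203)
[[ 421.9 -357.9]
 [ 532.1 -376.3]
 [ 538.2 -340. ]
 [ 427.9 -321.5]]
table z -0.8472475943686391 drop z 8.89362387394246
blue 594 [ 451. -231.    9.] [546. -65. 434.]
plane [ 9.58071318e-01 -1.35648287e-01 -4.27600002e+02] 1627 slope 44.05739447722502 dir -8.058644929239373
```

```bash
sleep 1
```

```text
(no output)
```

View pics/w1n.png

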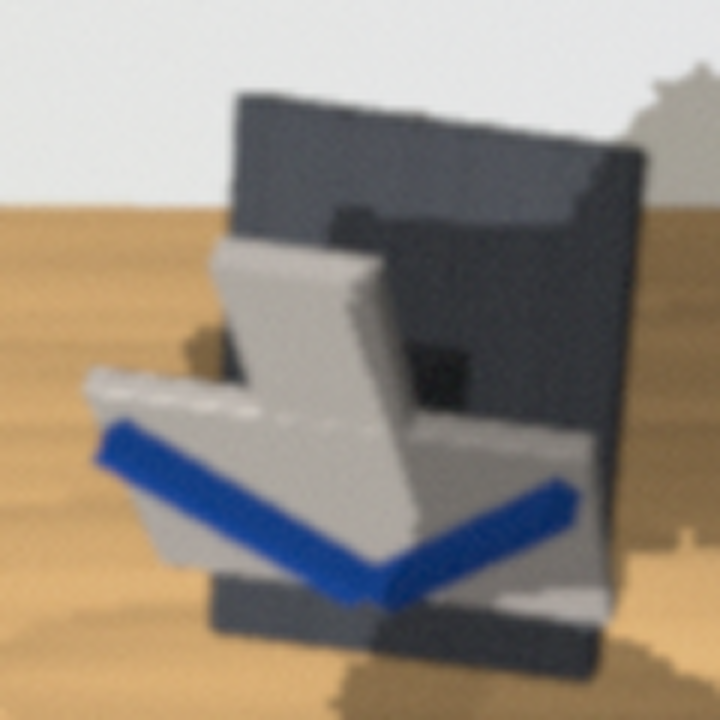

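Run:
```python
from h import *
Z=np.load("w1.npz");c=manip.calibration("wrist");c["world_from_camera"]=Z["T"]
co=np.array([.95807,-.13565,-427.6]);n=np.array([-co[0],-co[1],1]);n/=np.linalg.norm(n)
def isect(cam,c,u,v,off):
    T=c["world_from_camera"];o=T[:3,3];dd=T[:3,:3]@np.array([(u-c["cx"])/c["fx"],-(v-c["cy"])/c["fy"],-1])
    p0=np.array([0,0,co[2]])+n*off
    return (o+dd*((p0-o)@n)/(dd@n)).round(1)
W=lambda u,v,off:isect("wrist",c,150+u/6,130+v/6,off)
print("corner top-of-fence",W(383,562,8)-8*n, W(383,562,8))
print("fence ends inner top",W(122,418,8)-8*n,W(560,478,8)-8*n)
print("strip top corners",W(215,240,0),W(380,258,0))
t=manip.calibration("top")
print("top corner",isect("top",t,310.25,170+376/4,8)-8*n)
print("top strip", isect("top",t,280+112/4,170+262/4,0),isect("top",t,280+157/4,170+266/4,0))
```

```text
corner top-of-fence [ 470.7080898  -109.67987243   38.25084826] [ 465.2 -108.9   44. ]
fence ends inner top [501.2080898  -73.87987243  62.55084826] [ 490.7080898  -149.17987243   62.85084826]
strip top corners [ 527.3 -100.6   91.2] [ 524.5 -127.    92.1]
top corner [ 465.1080898  -104.47987243   32.15084826]
top strip [525.6 -97.1  89.2] [ 523.7 -124.3   91. ]
```

```bash
python3 -m inch '{"grip":[1,1,1,1,1,1,1,1,1],"travel":[[0,6,2],[0,12,4],[0,18,5.5],[0,24,5.5],[0,30,5.5],[0,36,5.5],[0,43,5.5],[0,43,5.5],[0,43,5.5]],"turn":[[0,0,0],[0,0,0],[0,0,0],[0,0,0],[0,0,0],[0,0,0],[0,0,0],[0,0,0],[0,0,0]]}'
python3 - <<'E'
from h import *
c=manip.calibration("wrist");p,d=manip.camera("wrist");np.savez("w2.npz",p=p,d=d,T=c["world_from_camera"])
cv2.imwrite("pics/w2.png",p[...,::-1])
for l in ["axis","crank","hook","marker"]:
    print(l,[(np.round(b["bbox"]),round(b["p"],2)) for b in manip.look_for("wrist",l)[:5]])
E
```

```text
clock: 3.25
eef_pos: [478.7, 199.0, 310.5]
eef_rot: [3.141, -0.0, -0.001]
wrist_force: [-0.1, 0.5, 0.7]
finger_gap: 93.7
axis [(array([154.,   1., 451., 255.]), 0.64)]
crank [(array([179.,   0., 430., 254.]), 0.78)]
hook [(array([177.,   0., 431., 254.]), 0.79)]
marker [(array([158.,   0., 454., 253.]), 0.76)]
```

View pics/w2.png

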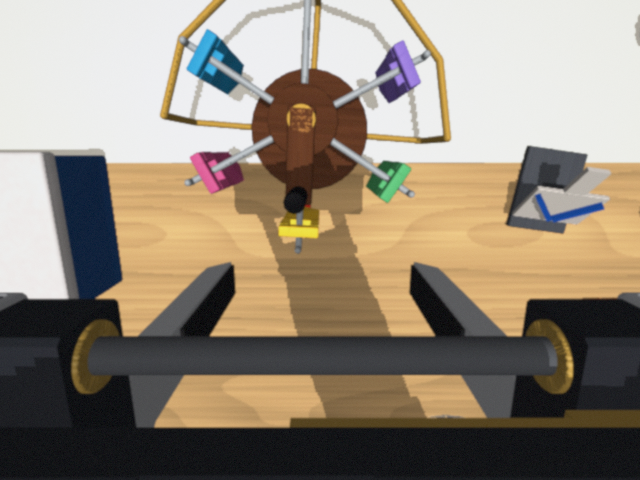

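Run:
```python
from h import *
Z=np.load("w2.npz");p=Z["p"];d=Z["d"];c=manip.calibration("wrist");c["world_from_camera"]=Z["T"]
vv,uu=np.mgrid[:480,:640];W=unproj("wrist",uu,vv,d,c)
for n,u,v in [("cap",302,118),("cap",302,110),("arm",298,160),("arm",298,176),("knob",295,197),("knob",295,202),("hub",280,130),("hookrod",306,20),("hookrod",305,60),("yel",299,232),("tip",298,249),("railL",164,117),("railR",447,139),("greentip",410,193),("magtip",189,182)]:
    print(n,W[v,u].round(1))
H=cv2.cvtColor(p,cv2.COLOR_RGB2HSV).astype(int)
k=np.zeros((480,640),bool);k[180:215,280:312]=1;k&=(H[...,2]<60)&(W[...,2]>238)
P=W[k];print("knob top",len(P),P.mean(0),P.min(0),P.max(0))
crop(p,150,0,460,265,2.5,"pics/w2c.png")
```

```text
cap [570.2 214.2 199.3]
cap [576.1 214.1 199.3]
arm [538.1 217.9 198.8]
arm [525.4 218.  199. ]
knob [514.  217.4 242.8]
knob [510.7 217.4 244.2]
hub [562.3 233.9 178.9]
hookrod [647.3 211.4 172.7]
hookrod [617.7 212.5 173.5]
yel [475.3 219.  184.1]
tip [458.8 220.3 180.8]
railL [579.4 363.1 102.1]
railR [557.1  66.8 102.8]
greentip [509.4 121.8 180.5]
magtip [519.  313.7 180.6]
knob top 383 [511.12612044 217.61954566 245.10739553] [503.44818435 198.5927952  238.40446249] [545.91271094 225.21273334 488.90687469]
```

View pics/w2c.png

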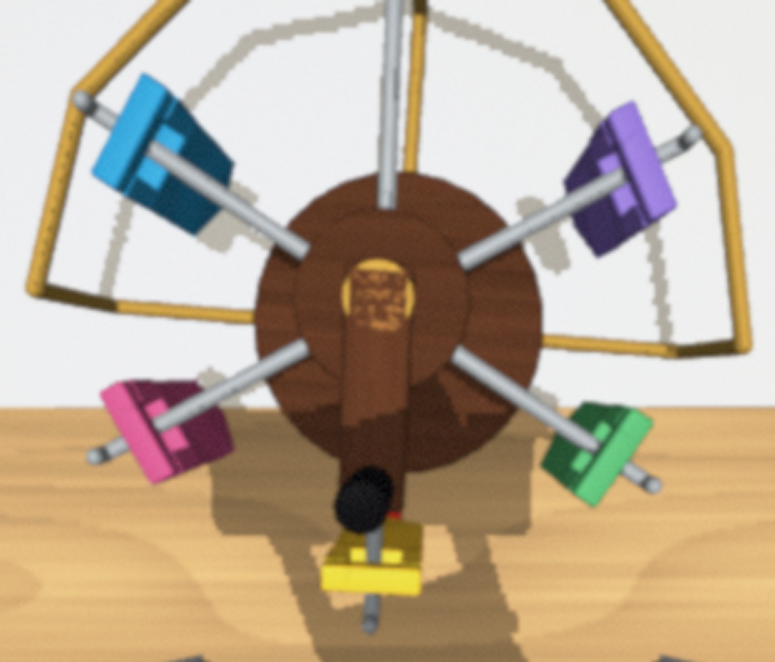

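```bash
python3 -m inch '{"grip":[1,0,-0.4,-0.4,-0.4,-0.4,-1,-1,-1,-1],"travel":[[3.2,1.9,-1],[3.2,1.9,-4],[3.2,1.9,-8],[3.2,1.9,-10.4],[3.2,1.9,-10.4],[3.2,1.9,-10.4],[3.2,1.9,-10.4],[3.2,1.9,-10.4],[3.2,1.9,-10.4],[3.2,1.9,-10.4]],"turn":[[0,0,0],[0,0,0],[0,0,0],[0,0,0],[0,0,0],[0,0,0],[0,0,0],[0,0,0],[0,0,0],[0,0,0]]}' 12
```

```text
clock: 4.75
eef_pos: [511.0, 217.3, 207.1]
eef_rot: [-3.141, -0.001, -0.003]
wrist_force: [-1.1, 0.7, 2.5]
finger_gap: 15.5
```

```bash
python3 -m inch '{"grip":[-1,-1,-1,-1,-1,-1,-1,-1],"travel":[[0.08,-1.24,0],[0.42,-2.44,0],[1.0,-3.54,0],[1.8,-4.5,0],[2.78,-5.27,0],[3.89,-5.82,0],[5.1,-6.12,0],[5.1,-6.12,0]],"turn":[[0,0,0],[0,0,0],[0,0,0],[0,0,0],[0,0,0],[0,0,0],[0,0,0],[0,0,0]]}'
python3 - <<'E'
from h import *
c=manip.calibration("wrist");p,d=manip.camera("wrist");cv2.imwrite("pics/w3.png",p[...,::-1])
E
```

```text
clock: 5.75
eef_pos: [563.6, 155.9, 207.2]
eef_rot: [-3.141, -0.003, -0.003]
wrist_force: [3.2, 5.7, 1.3]
finger_gap: 16.0
```

View pics/w3.png

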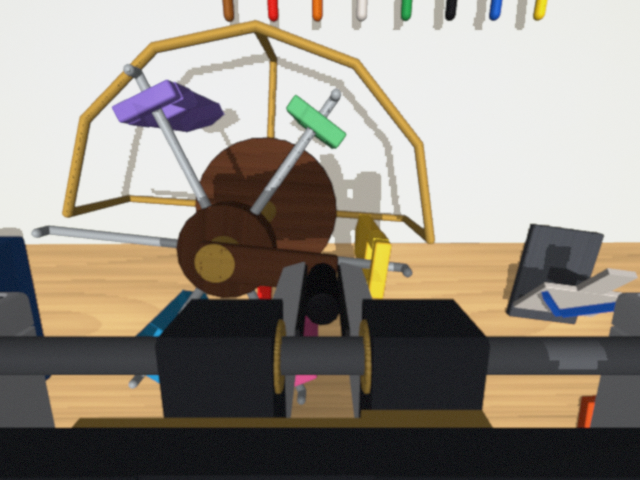

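```bash
python3 -m inch '{"grip":[-1,-1,-1,-1,-1,-1,-1,-1,-1,-1],"travel":[[1.21,-0.04,0],[2.44,0.2,0],[3.58,0.69,0],[4.61,1.4,0],[5.46,2.32,0],[6.1,3.39,0],[6.51,4.57,0],[6.65,5.52,0],[6.65,5.52,0],[6.65,5.52,0]],"turn":[[0,0,0],[0,0,0],[0,0,0],[0,0,0],[0,0,0],[0,0,0],[0,0,0],[0,0,0],[0,0,0],[0,0,0]]}'
python3 - <<'E'
from h import *
p,d=manip.camera("top");crop(p,100,140,260,280,5,"pics/t4.png")
E
```

```text
clock: 7.05
eef_pos: [631.8, 210.3, 207.3]
eef_rot: [-3.141, -0.006, -0.004]
wrist_force: [10.0, 1.6, 0.2]
finger_gap: 15.5
```

View pics/t4.png

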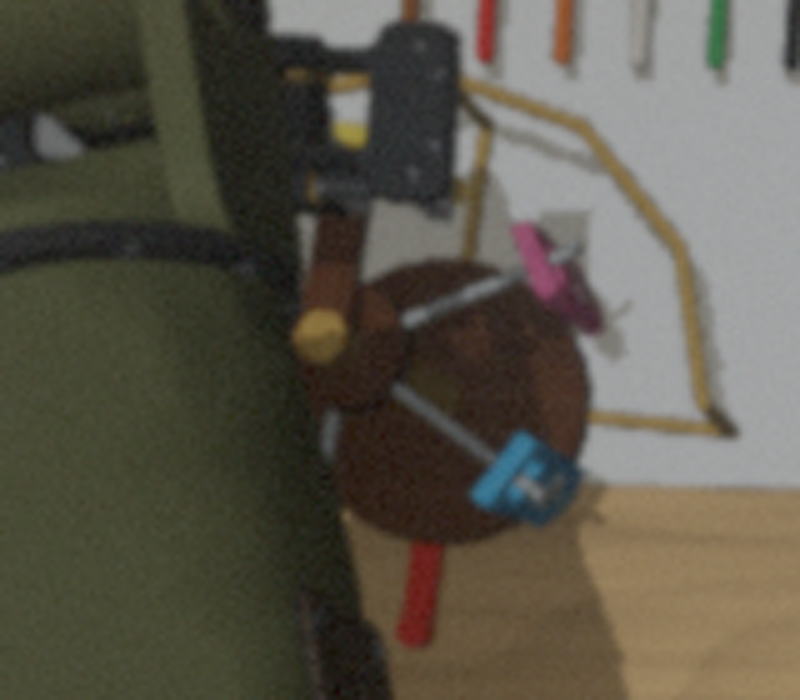

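```bash
python3 -m inch '{"grip":[-0.4,-0.4,-0.3,0,0,1,1,1,1,1],"travel":[[0,0,0],[0,0,0],[0,0,3],[0,0,9],[-5,-1,13],[-10,-2,13],[-15,-4,13],[-20,-6,13],[-20,-6,13],[-20,-6,13]],"turn":[[0,0,0],[0,0,0],[0,0,0],[0,0,0],[0,0,0],[0,0,0],[0,0,0],[0,0,0],[0,0,0],[0,0,0]]}'
python3 - <<'E'
from h import *
c=manip.calibration("wrist");p,d=manip.camera("wrist");np.savez("w4.npz",p=p,d=d,T=c["world_from_camera"])
cv2.imwrite("pics/w4.png",p[...,::-1])
E
```

```text
clock: 8.35
eef_pos: [432.4, 150.3, 337.6]
eef_rot: [-3.141, -0.007, -0.005]
wrist_force: [0.8, 0.3, -0.1]
finger_gap: 92.5
```

View pics/w4.png

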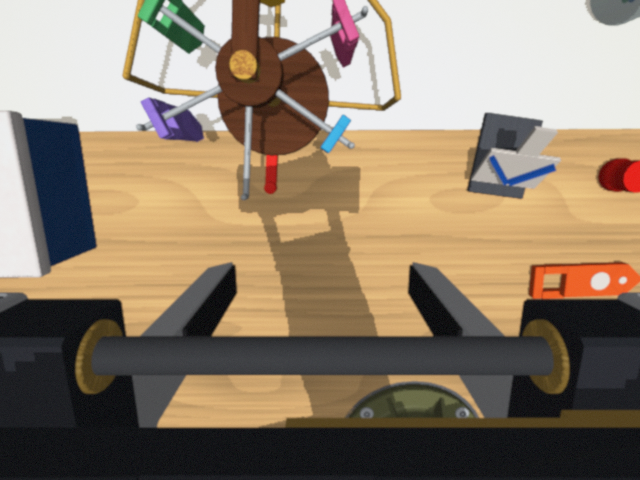

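Run:
```python
from h import *
Z=np.load("w4.npz");p=Z["p"];d=Z["d"];c=manip.calibration("wrist");c["world_from_camera"]=Z["T"]
vv,uu=np.mgrid[:480,:640];W=unproj("wrist",uu,vv,d,c)
for n,u,v in [("cap",244,64),("rod",249,120),("rod",248,140),("rod",247.5,170),("tip",246,195)]:
    print(n,ray_z("wrist",u,v,{"cap":200,"rod":173,"tip":181}[n],c).round(1),W[v,int(u)].round(1))
H=cv2.cvtColor(p,cv2.COLOR_RGB2HSV).astype(int)
k=np.zeros((480,640),bool);k[150:200,260:282]=1;k&=((H[...,0]<8)|(H[...,0]>172))&(H[...,1]>180)&(H[...,2]>90)
ys,xs=np.nonzero(k)
Q=np.array([ray_z("wrist",u,v,14,c) for u,v in zip(xs,ys)])
for a in range(450,500,8):
    s=Q[(Q[:,0]>a)&(Q[:,0]<a+8)];print(a,len(s),s.mean(0).round(1) if len(s) else 0)
print(Q.min(0),Q.max(0))
crop(p,120,0,410,210,2.7,"pics/w4c.png")
```

```text
cap [569.9 213.9 200. ] [570.5 214.4 197.3]
rod [528.  217.3 173. ] [528.1 217.4 172.8]
rod [510.1 219.2 173. ] [510.1 219.1 173.3]
rod [482.4 221.1 173. ] [482.3 221.9 171.6]
tip [459.4 222.1 181. ] [459.3 222.3 180. ]
450 54 [454.  223.4  14. ]
458 60 [461.7 222.6  14. ]
466 66 [470.1 221.5  14. ]
474 66 [478.3 221.2  14. ]
482 63 [486.4 220.6  14. ]
490 44 [493.6 220.2  14. ]
498 0 0
[442.74258163 213.62352007  14.        ] [496.74605042 230.90035722  14.        ]
```

View pics/w4c.png

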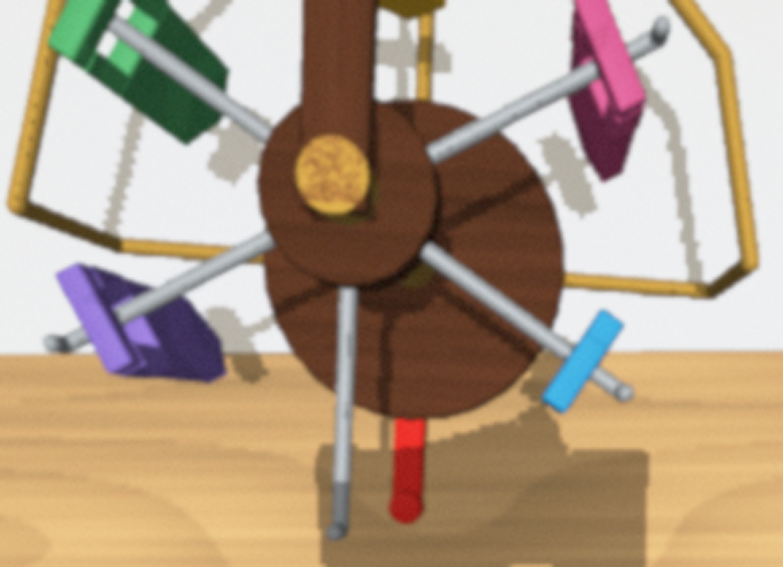

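```bash
python3 -m inch '{"grip":[1,1,1,0.3,0.3,0.3,0.3,0.3,0.3,0.3],"travel":[[0,-5,0],[1,-10,0],[2,-16,0],[3,-22,-3],[4,-28,-6],[5,-34,-9],[6,-40,-13],[7.2,-46,-17],[7.2,-50.3,-21],[7.2,-50.3,-21]],"turn":[[0,0,0],[0,0,-3],[0,0,-6],[0,0,-9.2],[0,0,-9.2],[0,0,-9.2],[0,0,-9.2],[0,0,-9.2],[0,0,-9.2],[0,0,-9.2]]}'
python3 - <<'E'
from h import *
c=manip.calibration("wrist");p,d=manip.camera("wrist");np.savez("w5.npz",p=p,d=d,T=c["world_from_camera"])
cv2.imwrite("pics/w5.png",p[...,::-1])
H=cv2.cvtColor(p,cv2.COLOR_RGB2HSV).astype(int)
m=(((H[...,0]<14))&(H[...,1]>170)&(H[...,2]>100)).astype(np.uint8)*255
cv2.imwrite("pics/w5m.png",m)
E
```

```text
clock: 9.65
eef_pos: [504.2, -354.7, 123.2]
eef_rot: [-3.139, -0.003, -0.167]
wrist_force: [-0.9, -0.4, -0.2]
finger_gap: 61.2
```

View pics/w5.png

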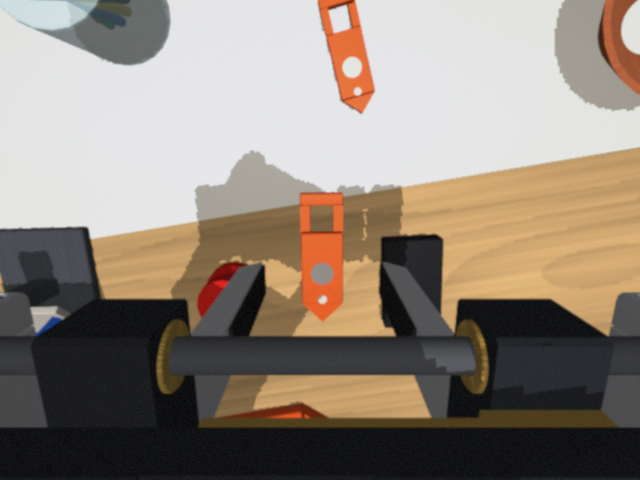

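Run:
```python
from h import *
Z=np.load("w5.npz");p=Z["p"];c=manip.calibration("wrist");c["world_from_camera"]=Z["T"]
H=cv2.cvtColor(p,cv2.COLOR_RGB2HSV).astype(int)
m=((H[...,0]<14)&(H[...,1]>150)&(H[...,2]>100)).astype(np.uint8)
k=np.zeros_like(m);k[185:325,295:350]=m[185:325,295:350]
k=cv2.morphologyEx(k,cv2.MORPH_CLOSE,np.ones((31,31)))
cn=max(cv2.findContours(k,cv2.RETR_EXTERNAL,cv2.CHAIN_APPROX_NONE)[0],key=cv2.contourArea)[:,0]
Q=np.array([ray_z("wrist",u,v,9.5,c)[:2] for u,v in cn]).astype(np.float32)
r=cv2.minAreaRect(Q);print(r,cv2.boxPoints(r).round(1))
```

```text
((479.9438781738281, -350.3187255859375), (37.061378479003906, 115.62052917480469), 81.25509643554688) [[ 420.  -359.8]
 [ 534.3 -377.4]
 [ 539.9 -340.8]
 [ 425.6 -323.2]]
```

```bash
python3 -m inch '{"grip":[0.3,0.3,0.3,0.3,0.3,-1,-1,-1,-1,-1],"travel":[[0,0.1,-4],[0,0.1,-8],[0,0.1,-11],[0,0.1,-12],[0,0.1,-12],[0,0.1,-12],[0,0.1,-12],[0,0.1,-12],[0,0.1,-12],[0,0.1,-12]],"turn":[[0,0,0.8],[0,0,0.8],[0,0,0.8],[0,0,0.8],[0,0,0.8],[0,0,0.8],[0,0,0.8],[0,0,0.8],[0,0,0.8],[0,0,0.8]]}' 30
```

```text
clock: 10.95
eef_pos: [503.6, -355.1, 1.2]
eef_rot: [-3.139, -0.001, -0.154]
wrist_force: [0.7, -0.0, 1.3]
finger_gap: 35.4
```

```bash
python3 -m inch '{"grip":[-1,-1,-1,-1,-1,-1,-1,-1,-1,-1],"travel":[[0,0,1],[0,0,5],[0,0,10],[0,3,15],[0.5,8,17],[1,13,17],[1.5,18,17],[2,22,17],[2.5,24,17],[2.5,24,17]],"turn":[[0,0,0],[0,0,0],[0,0,0],[0,0,0],[-1.2,-9,0],[-2.5,-18,0],[-3.8,-27,0],[-5,-36,0],[-6.3,-44.6,0],[-6.3,-44.6,0]]}'
python3 - <<'E'
from h import *
c=manip.calibration("wrist");p,d=manip.camera("wrist");np.savez("w6.npz",p=p,d=d,T=c["world_from_camera"]);cv2.imwrite("pics/w6.png",p[...,::-1])
p,d=manip.camera("scene");crop(p,220,170,420,320,4,"pics/s6.png")
print(manip.read_state()["eef_pos"],manip.read_state()["eef_rot"])
E
```

```text
clock: 12.2
eef_pos: [527.8, -113.8, 170.9]
eef_rot: [-3.125, -0.786, -0.158]
wrist_force: [1.0, -0.9, -0.3]
finger_gap: 35.7
[ 528.91416048 -115.09465433  171.81449346] [-3.12586866 -0.785957   -0.1576959 ]
```

View pics/w6.png

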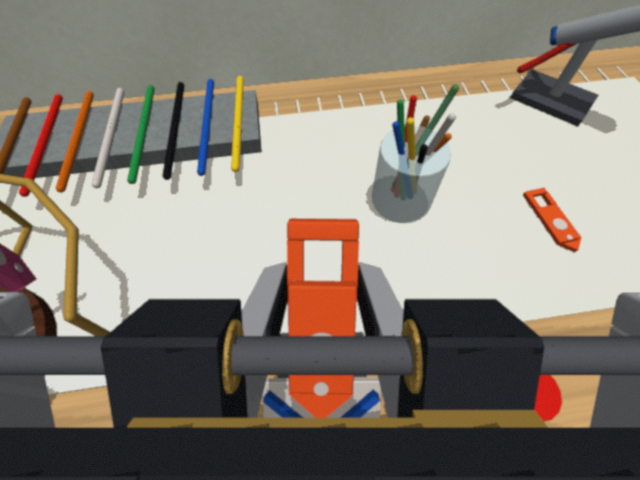

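View pics/s6.png

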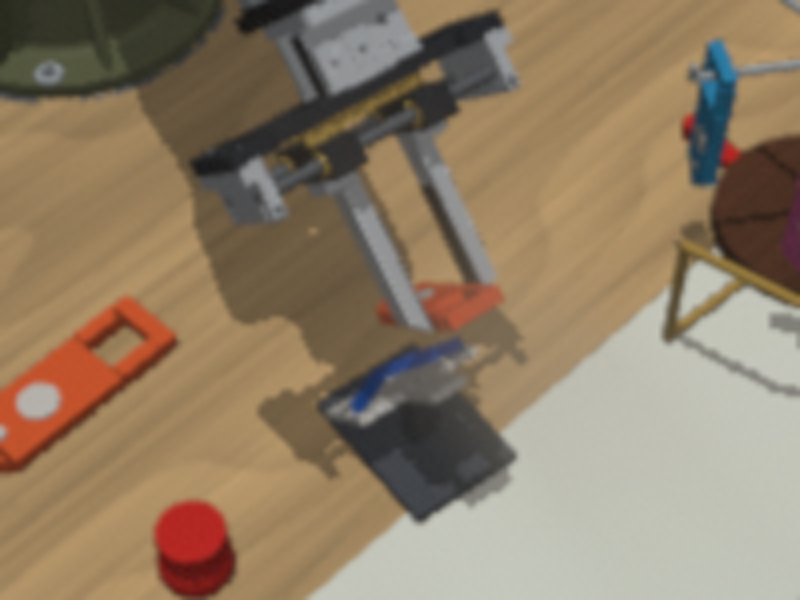

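```bash
python3 -m inch '{"grip":[-1,-1,-1,-1,-1,-1],"travel":[[0,0,-3],[-0.1,0,-5.5],[-0.1,0,-6.8],[-0.1,0,-7.2],[-0.1,0,-7.2],[-0.1,0,-7.2]],"turn":[[0,0,0],[0,0,0],[0,0,0],[0,0,0],[0,0,0],[0,0,0]]}'
python3 - <<'E'
from h import *
p,d=manip.camera("scene");crop(p,250,200,390,305,5.7,"pics/s7.png")
p,d=manip.camera("top");crop(p,270,210,350,290,7,"pics/t7.png")
print(manip.read_state()["eef_pos"],manip.read_state()["wrist_force"])
E
```

```text
clock: 13.05
eef_pos: [528.8, -115.5, 100.7]
eef_rot: [-3.125, -0.787, -0.158]
wrist_force: [0.1, -0.9, -1.4]
finger_gap: 35.5
[ 528.44221419 -115.31592473  100.553531  ] [-0.49493858 -0.80001935 -1.43320269]
```

View pics/s7.png

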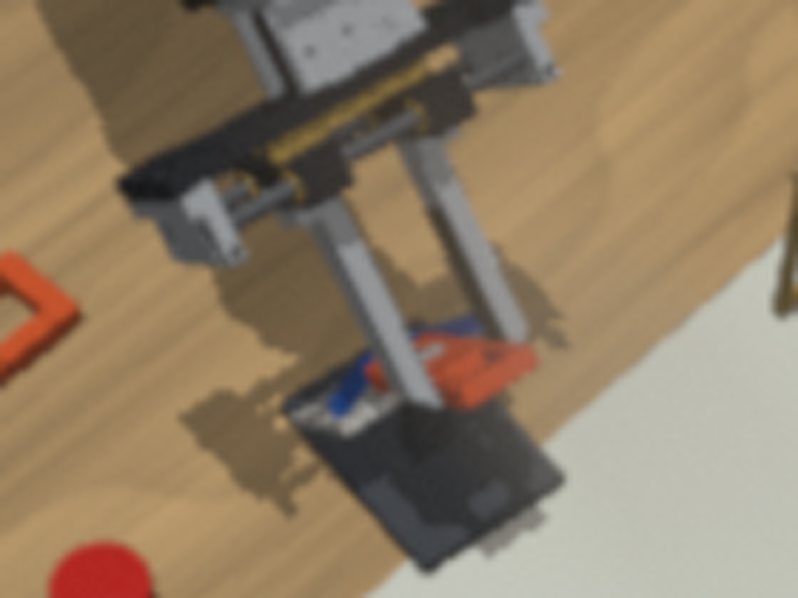

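View pics/t7.png

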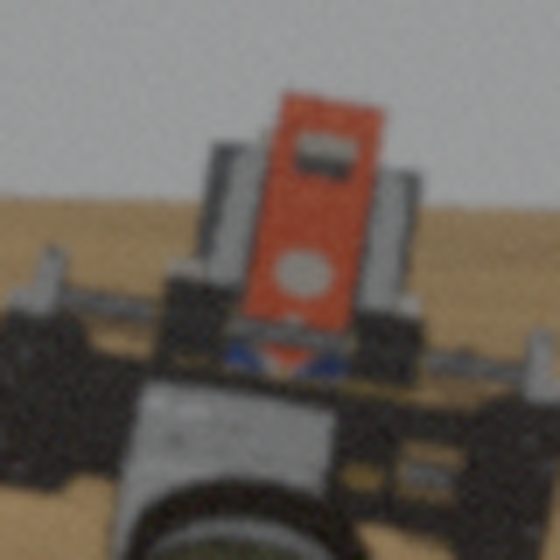

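```bash
python3 -m inch '{"grip":[-1,-1,-1],"travel":[[0,0,-0.3],[0,0,-0.5],[0,0,-0.5]],"turn":[[0,0,0],[0,0,0],[0,0,0]]}'; python3 -m inch '{"grip":[-1,-1],"travel":[[0,0,-0.15],[0,0,-0.2]],"turn":[[0,0,0],[0,0,0]]}'
```

```text
clock: 13.52
eef_pos: [529.4, -115.4, 97.4]
eef_rot: [-3.126, -0.791, -0.157]
wrist_force: [-8.6, 1.4, 12.7]
finger_gap: 35.9
clock: 13.78
eef_pos: [530.1, -115.5, 97.0]
eef_rot: [-3.126, -0.794, -0.156]
wrist_force: [-12.8, 2.5, 16.1]
finger_gap: 35.6
```

```bash
python3 -m inch '{"grip":[-1,-1,-1],"travel":[[-0.1,0,0.15],[-0.1,0,0.15],[-0.1,0,0.15]],"turn":[[0,0,0],[0,0,0],[0,0,0]]}'
python3 - <<'E'
from h import *
c=manip.calibration("wrist");p,d=manip.camera("wrist");cv2.imwrite("pics/w8.png",p[...,::-1])
E
```

```text
clock: 14.15
eef_pos: [529.2, -115.5, 98.6]
eef_rot: [-3.126, -0.794, -0.156]
wrist_force: [-0.4, -0.3, -1.2]
finger_gap: 35.7
```

View pics/w8.png

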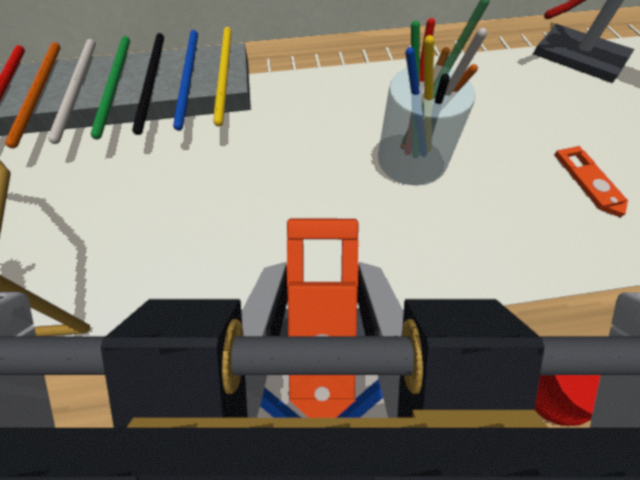

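```bash
python3 -m inch '{"grip":[0,0.2,0.2,0.2,0.2],"travel":[[0,0,0],[0,0,0],[0,0,0],[0,0,0],[0,0,0]],"turn":[[0,0,0],[0,0,0],[0,0,0],[0,0,0],[0,0,0]]}'
python3 - <<'E'
from h import *
c=manip.calibration("wrist");p,d=manip.camera("wrist");cv2.imwrite("pics/w9.png",p[...,::-1])
p,d=manip.camera("top");crop(p,270,210,350,290,7,"pics/t9.png")
E
```

```text
clock: 14.82
eef_pos: [529.1, -115.5, 98.5]
eef_rot: [-3.126, -0.794, -0.156]
wrist_force: [-0.2, 0.2, 0.0]
finger_gap: 56.3
```

View pics/w9.png

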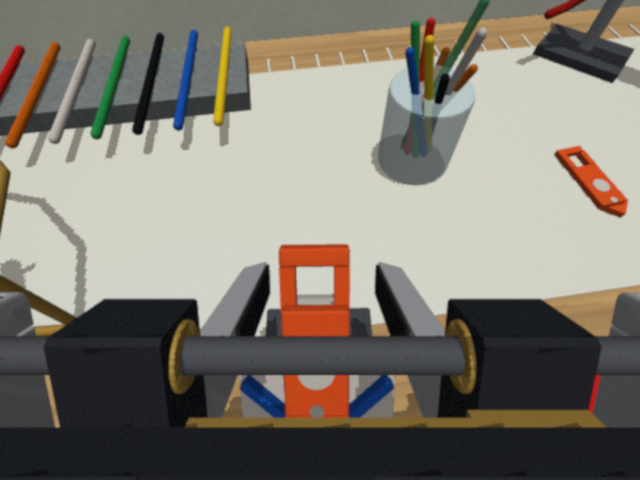

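View pics/t9.png

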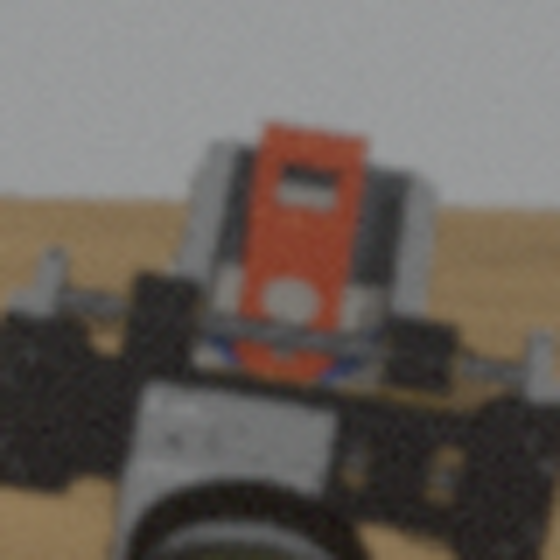

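```bash
python3 -m inch '{"grip":[0.3,0.3,0.3,0.3,0.3,0.3,0.3,0.3,0.3,0.3],"travel":[[-1.5,0.2,1.5],[-4,0.6,4],[-7,1,7],[-7,1,9],[-7,1,11],[-6.5,1,13],[-6,1,14],[-6,1,14],[-6,1,14],[-6,1,14]],"turn":[[0,0,0],[0,0,0],[0,0,0],[1.2,9,0],[2.5,18,0],[3.8,27,0],[5,36,0],[6.3,45,0],[6.3,45,0],[6.3,45,0]]}'
python3 - <<'E'
from h import *
c=manip.calibration("wrist");p,d=manip.camera("wrist");np.savez("w10.npz",p=p,d=d,T=c["world_from_camera"]);cv2.imwrite("pics/w10.png",p[...,::-1])
p,d=manip.camera("top");np.savez("t10.npz",p=p,d=d);crop(p,270,210,350,290,7,"pics/t10.png")
print(manip.read_state()["eef_rot"])
E
```

```text
clock: 16.18
eef_pos: [469.5, -105.5, 237.9]
eef_rot: [-3.138, 0.0, -0.151]
wrist_force: [-0.3, -0.6, 0.7]
finger_gap: 61.3
[-3.13771990e+00 -1.67884505e-03 -1.51139961e-01]
```

View pics/w10.png

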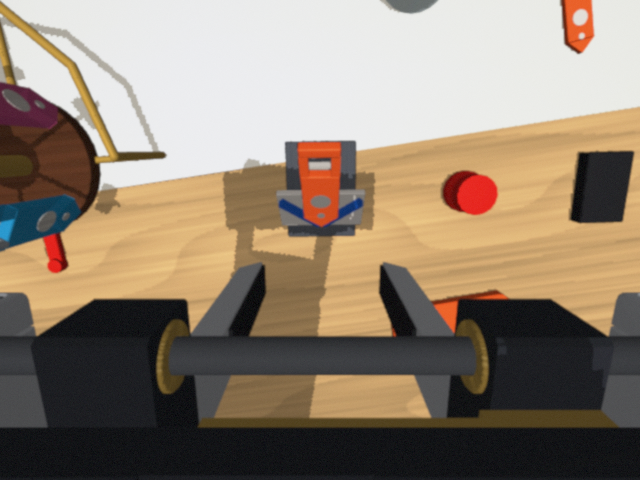

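View pics/t10.png

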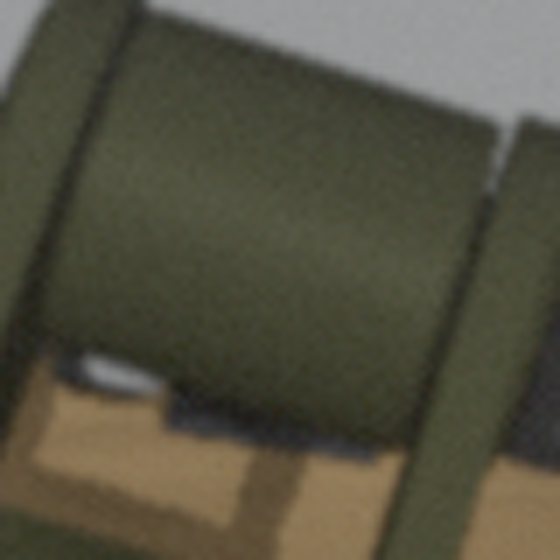

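Run:
```python
from h import *
Z=np.load("w10.npz");p=Z["p"];d=Z["d"];c=manip.calibration("wrist");c["world_from_camera"]=T=Z["T"]
crop(p,260,125,385,250,6,"pics/w10c.png")
H=cv2.cvtColor(p,cv2.COLOR_RGB2HSV).astype(int)
m=((H[...,0]<14)&(H[...,1]>170)&(H[...,2]>100)).astype(np.uint8)
k=np.zeros_like(m);k[135:230,290:350]=m[135:230,290:350]
vv,uu=np.mgrid[:480,:640];W=unproj("wrist",uu,vv,d,c)
P=W[(k>0)&(uu>300)&(uu<340)&(vv>155)];A=np.c_[P[:,:2],np.ones(len(P))]
for _ in range(4):
    co=np.linalg.lstsq(A,P[:,2],rcond=None)[0];e=P[:,2]-A@co;q=abs(e)<5;P=P[q];A=A[q]
n=np.array([-co[0],-co[1],1]);n/=np.linalg.norm(n)
print("plane",co,"slope",np.degrees(np.arctan(np.hypot(*co[:2]))),"dir",np.degrees(np.arctan2(co[1],co[0])),len(P))
k=cv2.morphologyEx(k,cv2.MORPH_CLOSE,np.ones((25,25)))
cn=max(cv2.findContours(k,cv2.RETR_EXTERNAL,cv2.CHAIN_APPROX_NONE)[0],key=cv2.contourArea)[:,0]
o=T[:3,3];Q=[]
for u,v in cn:
    dd=T[:3,:3]@np.array([(u-c["cx"])/c["fx"],-(v-c["cy"])/c["fy"],-1]);Q.append(o+dd*((np.array([0,0,co[2]])-o)@n)/(dd@n))
Q=np.array(Q);ex=np.array([co[0],co[1],co[0]**2+co[1]**2]);ex/=np.linalg.norm(ex);ey=np.cross(n,ex)
ab=np.c_[Q@ex,Q@ey].astype(np.float32);r=cv2.minAreaRect(ab);print(r)
for b in cv2.boxPoints(r): 
    print((b[0]*ex+b[1]*ey+n*(n@np.array([0,0,co[2]]))).round(1))
```

```text
plane [ 9.85099167e-01 -1.38062528e-01 -4.26612118e+02] slope 44.84853818315859 dir -7.97808954482828 1738
((417.48822021484375, -37.49695587158203), (123.21339416503906, 35.79772186279297), 0.48845675587654114)
[458.2 -84.5  36.4]
[ 453.5 -120.    36.7]
[ 540.1 -131.1  123.5]
[544.9 -95.6 123.3]
```

View pics/w10c.png

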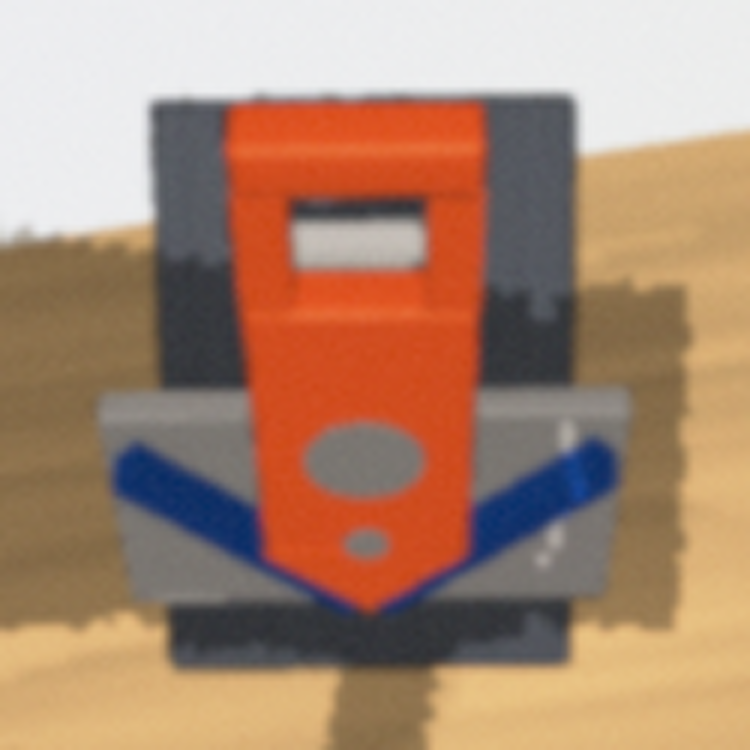

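```bash
python3 -m inch '{"grip":[0.3,0.3,0.3,0.3,0.3,0.3,0.3],"travel":[[3,-0.3,0],[5.85,-0.65,-3],[5.85,-0.65,-7],[5.85,-0.65,-11],[5.85,-0.65,-14],[5.85,-0.65,-15.1],[5.85,-0.65,-15.1]],"turn":[[0,0,0.7],[0,0,0.7],[0,0,0.7],[0,0,0.7],[0,0,0.7],[0,0,0.7],[0,0,0.7]]}'
python3 - <<'E'
from h import *
c=manip.calibration("wrist");p,d=manip.camera("wrist");cv2.imwrite("pics/w11.png",p[...,::-1])
E
```

```text
clock: 17.15
eef_pos: [527.4, -112.0, 87.7]
eef_rot: [-3.138, -0.002, -0.139]
wrist_force: [0.1, 0.0, -0.0]
finger_gap: 61.0
```

View pics/w11.png

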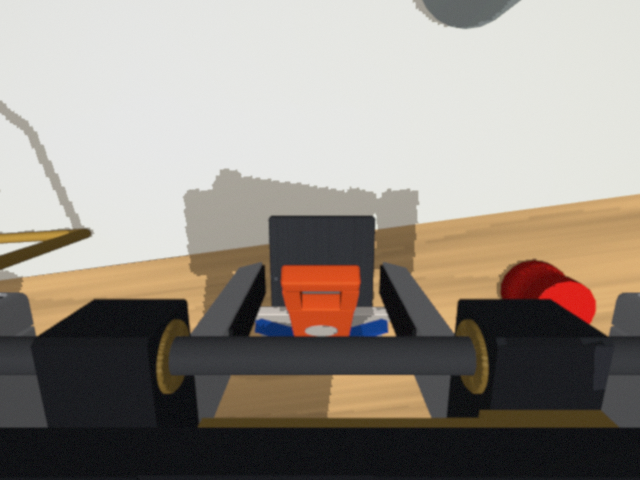

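```bash
python3 -m inch '{"grip":[-1,-1,-1,-1,-1,-1,-1,-1,-1],"travel":[[0,0,0],[0,0,0],[0,0,0],[0,0,0],[0,0,0],[0,0,1],[0,0,4],[0,0,8],[0,0,8]],"turn":[[0,0,0],[0,0,0],[0,0,0],[0,0,0],[0,0,0],[0,0,0],[0,0,0],[0,0,0],[0,0,0]]}' 35
python3 - <<'E'
from h import *
c=manip.calibration("wrist");p,d=manip.camera("wrist");cv2.imwrite("pics/w12.png",p[...,::-1])
p,d=manip.camera("scene");crop(p,220,130,420,280,4,"pics/s12.png")
E
```

```text
clock: 18.32
eef_pos: [528.9, -112.5, 171.5]
eef_rot: [-3.139, -0.008, -0.139]
wrist_force: [-0.3, -0.2, -1.3]
finger_gap: 35.7
```

View pics/w12.png

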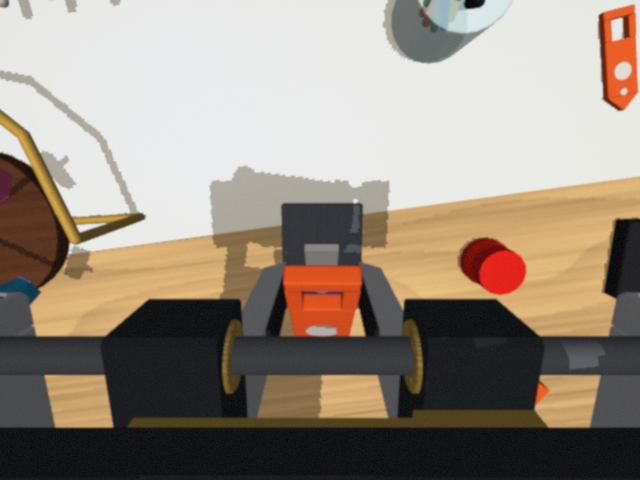

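View pics/s12.png

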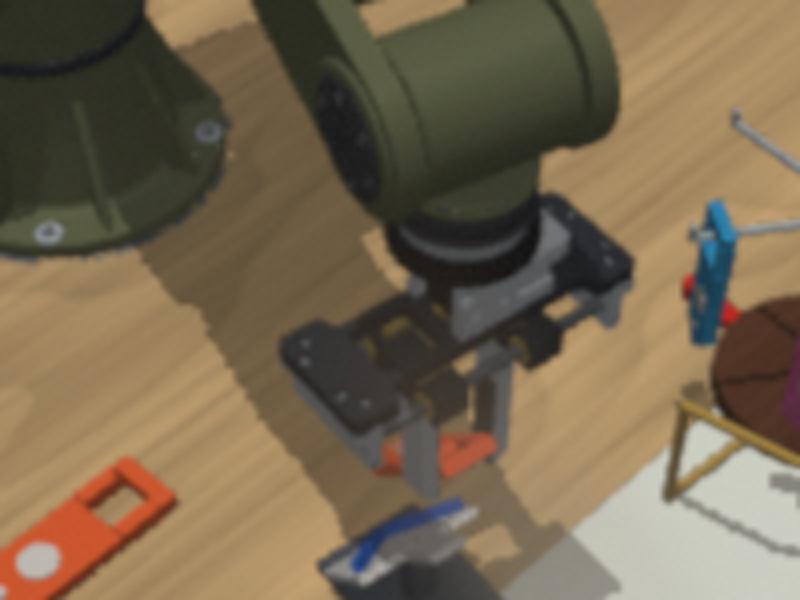

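Run:
```python
from h import *
from scipy.spatial.transform import Rotation as R
s=manip.read_state();print(s["eef_pos"],s["eef_rot"])
a=R.from_euler("xyz",s["eef_rot"]);b=R.from_euler("xyz",[np.pi,-np.pi/4,np.radians(-4.1)])
rv=(b*a.inv()).as_rotvec(degrees=True);print(rv)
```

```text
[ 527.58502252 -112.1062442   168.21017711] [-3.13795989 -0.00317115 -0.13905365]
[ -4.90783723 -44.55700097   3.58589562]
```

```bash
python3 -m inch '{"grip":[-1,-1,-1,-1,-1,-1,-1,-1,-1,-1],"travel":[[-2,1,4],[-5,4,8],[-8,8,10.2],[-9.2,13,10.2],[-9.2,18,10.2],[-9.2,23,10.2],[-9.2,28,10.2],[-9.2,32,10.2],[-9.2,33.6,10.2],[-9.2,33.6,10.2]],"turn":[[0,0,0],[-0.8,-7.4,0.6],[-1.6,-14.8,1.2],[-2.5,-22.3,1.8],[-3.3,-29.7,2.4],[-4.1,-37,3],[-4.9,-44.6,3.6],[-4.9,-44.6,3.6],[-4.9,-44.6,3.6],[-4.9,-44.6,3.6]]}'
python3 - <<'E'
from h import *
c=manip.calibration("wrist");p,d=manip.camera("wrist");np.savez("w13.npz",p=p,d=d,T=c["world_from_camera"]);cv2.imwrite("pics/w13.png",p[...,::-1])
p,d=manip.camera("scene");np.savez("s13.npz",p=p,d=d);crop(p,320,60,520,260,3,"pics/s13.png")
s=manip.read_state();print(s["eef_pos"],s["eef_rot"])
E
```

```text
clock: 19.68
eef_pos: [443.7, 206.8, 281.5]
eef_rot: [-3.135, -0.76, -0.052]
wrist_force: [0.4, -0.2, -0.6]
finger_gap: 35.8
[443.69614417 205.7825645  281.59785207] [-3.13503205 -0.76057915 -0.05275353]
```

View pics/w13.png

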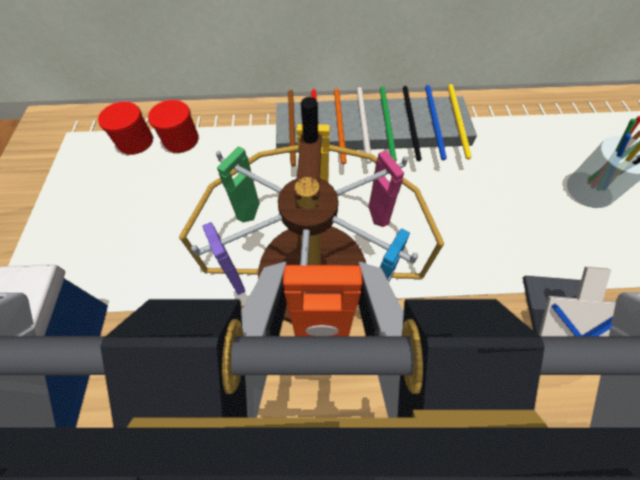

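View pics/s13.png

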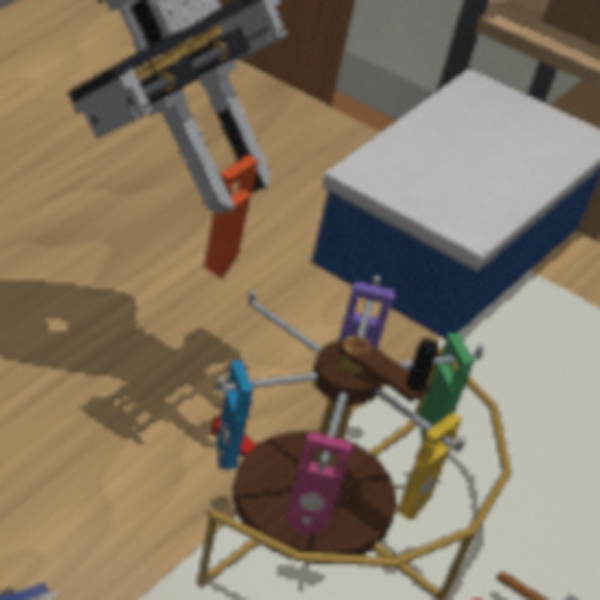

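Run:
```python
from h import *
from scipy.spatial.transform import Rotation as R
s=manip.read_state();print(s["joints"].round(3),s["qd"].round(3),s["eef_pos"],s["eef_rot"])
a=R.from_euler("xyz",s["eef_rot"]);b=R.from_euler("xyz",[np.pi,-np.pi/4,np.radians(-4.1)])
print((b*a.inv()).as_rotvec(degrees=True))
# eye measured in wrist depth: orange
Z=np.load("w13.npz");p=Z["p"];d=Z["d"];c=manip.calibration("wrist");c["world_from_camera"]=Z["T"]
vv,uu=np.mgrid[:480,:640];W=unproj("wrist",uu,vv,d,c)
for u,v in [(322,280),(322,268),(322,292),(295,300),(350,300),(295,310),(350,310),(300,320),(345,320)]:print(u,v,W[v,u].round(1))
crop(p,270,250,380,345,7,"pics/w13c.png")
```

```text
[ 0.584 -0.209  2.049 -0.634  0.751  2.555] [-0.008 -0.009  0.    -0.005 -0.002 -0.004] [443.69614417 205.7825645  281.59785207] [-3.13503205 -0.76057915 -0.05275353]
[-0.35690087 -1.40259023 -1.33987375]
322 280 [431.  206.9 308.8]
322 268 [436.4 206.7 309.8]
322 292 [535.6 203.6  19.2]
295 300 [429.  220.4 289.8]
350 300 [428.1 193.2 288.5]
295 310 [429.2 221.6 273.8]
350 310 [427.9 192.3 273.4]
300 320 [428.3 219.9 258.2]
345 320 [427.1 194.3 258.3]
```

View pics/w13c.png

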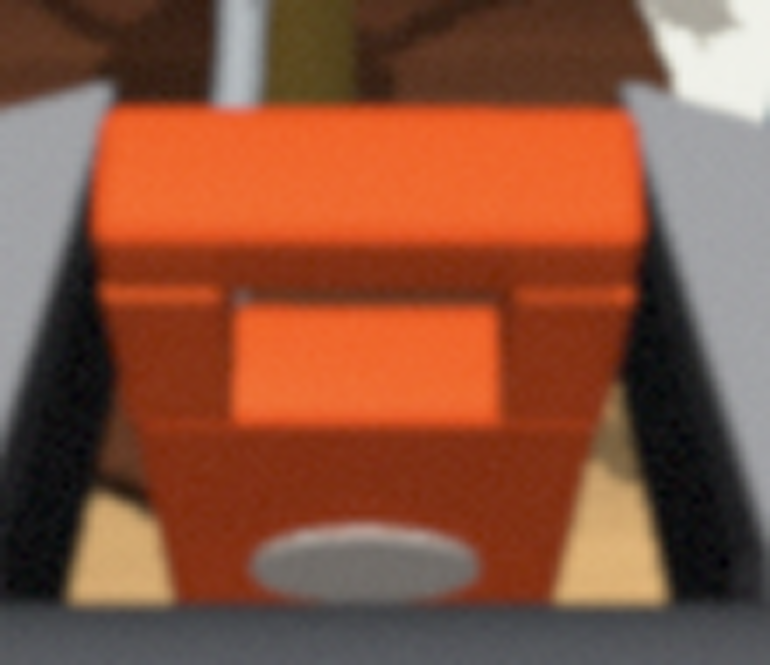

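```bash
cat > ik.py <<'E'
from h import *
from scipy.spatial.transform import Rotation as R
def tool(j,C):
    return R.from_euler("z",j[0])*R.from_euler("y",j[1]+j[2])*R.from_euler("z",j[3])*R.from_euler("y",j[4])*R.from_euler("z",j[5])*R.from_euler("z",C)
def wrist(phi,j1,rpy,C):
    A=(R.from_euler("z",j1)*R.from_euler("y",phi)).inv()*R.from_euler("xyz",rpy)*R.from_euler("z",-C)
    return A.as_euler("ZYZ")
E
python3 - <<'E'
from ik import *
s0=[-1.30560722e+00,3.00461730e-01,1.52161134e+00,0,1.32069826,-.06662255];r0=[-3.14041471,0,.33181888]
s=manip.read_state();j=s["joints"]
for C in (np.pi/2,-np.pi/2):
  print(C,tool(s0,C).as_euler("xyz"),r0,tool(j,C).as_euler("xyz"),s["eef_rot"])
E
```

```text
1.5707963267948966 [-3.14041659e+00 -7.84683321e-05  3.31811611e-01] [-3.14041471, 0, 0.33181888] [-3.13503205 -0.76057915 -0.05275353] [-3.13503205 -0.76057915 -0.05275353]
-1.5707963267948966 [ 3.14041659e+00  7.84683321e-05 -2.80978104e+00] [-3.14041471, 0, 0.33181888] [3.13503205 0.76057915 3.08883912] [-3.13503205 -0.76057915 -0.05275353]
```

Run:
```python
from ik import *
s=manip.read_state();j=s["joints"];C=np.pi/2
z=R.from_euler("xyz",s["eef_rot"]).apply([0,0,1])
from scipy.optimize import brentq
f=lambda L:np.arctan2(*(s["eef_pos"]-L*z)[[1,0]])-j[0]
L=brentq(f,50,600);print("L",L,"WC",s["eef_pos"]-L*z)
# planar: r,z of WC at two states
for jj,e,rp in [(j,s["eef_pos"],s["eef_rot"]),([-1.3056,.30046,1.52161],np.array([179.07,-519.74,204.88]),[np.pi,0,.3318])]:
    w=e-L*R.from_euler("xyz",rp).apply([0,0,1]);print("wc r,z",np.hypot(w[0],w[1]),w[2],jj[1],jj[2])
for tcp in ([436,224,168],[458,222,168],[498,219,168],[498,219,155]):
  for pitch in (-45,-35,-25):
    for yaw in (-4,3,8):
      rp=[np.pi,np.radians(pitch),np.radians(yaw)]
      w=np.array(tcp)-L*R.from_euler("xyz",rp).apply([0,0,1]);j1=np.arctan2(w[1],w[0])
      print(tcp,pitch,yaw,"r %.0f z %.0f"%(np.hypot(w[0],w[1]),w[2]),[wrist(ph,j1,rp,C).round(2).tolist() for ph in (1.8,2.1)])
```

```text
L 180.14860685889712 WC [319.62540989 211.15029101 412.1013423 ]
wc r,z 383.0729017356943 412.10134229718346 -0.2087435968486685 2.048967470186515
wc r,z 549.7233235910588 385.0286068588971 0.30046 1.52161
[436, 224, 168] -45 -4 r 387 z 295 [[-0.69, 0.82, 2.63], [-0.94, 0.61, 2.96]]
[436, 224, 168] -45 3 r 378 z 295 [[-0.6, 0.73, 2.46], [-0.88, 0.51, 2.81]]
[436, 224, 168] -45 8 r 372 z 295 [[-0.51, 0.67, 2.31], [-0.81, 0.43, 2.66]]
[436, 224, 168] -35 -4 r 405 z 316 [[-0.48, 0.9, 2.46], [-0.64, 0.64, 2.69]]
[436, 224, 168] -35 3 r 398 z 316 [[-0.4, 0.84, 2.29], [-0.56, 0.57, 2.51]]
[436, 224, 168] -35 8 r 394 z 316 [[-0.33, 0.8, 2.16], [-0.49, 0.52, 2.35]]
[436, 224, 168] -25 -4 r 427 z 331 [[-0.3, 1.0, 2.33], [-0.39, 0.72, 2.46]]
[436, 224, 168] -25 3 r 422 z 331 [[-0.25, 0.97, 2.17], [-0.33, 0.68, 2.28]]
[436, 224, 168] -25 8 r 419 z 331 [[-0.2, 0.94, 2.05], [-0.27, 0.65, 2.15]]
[458, 222, 168] -45 -4 r 404 z 295 [[-0.67, 0.8, 2.59], [-0.93, 0.59, 2.93]]
[458, 222, 168] -45 3 r 395 z 295 [[-0.57, 0.71, 2.41], [-0.87, 0.48, 2.76]]
[458, 222, 168] -45 8 r 390 z 295 [[-0.48, 0.66, 2.
[... 1171 characters left out ...]
, 2.04]]
[498, 219, 155] -45 -4 r 435 z 282 [[-0.64, 0.77, 2.53], [-0.91, 0.55, 2.87]]
[498, 219, 155] -45 3 r 427 z 282 [[-0.53, 0.68, 2.34], [-0.83, 0.45, 2.69]]
[498, 219, 155] -45 8 r 423 z 282 [[-0.43, 0.63, 2.18], [-0.73, 0.38, 2.52]]
[498, 219, 155] -35 -4 r 455 z 303 [[-0.43, 0.86, 2.36], [-0.6, 0.6, 2.59]]
[498, 219, 155] -35 3 r 449 z 303 [[-0.35, 0.81, 2.19], [-0.5, 0.53, 2.39]]
[498, 219, 155] -35 8 r 445 z 303 [[-0.27, 0.78, 2.05], [-0.41, 0.49, 2.22]]
[498, 219, 155] -25 -4 r 478 z 318 [[-0.27, 0.98, 2.24], [-0.36, 0.7, 2.36]]
[498, 219, 155] -25 3 r 474 z 318 [[-0.21, 0.95, 2.08], [-0.28, 0.66, 2.18]]
[498, 219, 155] -25 8 r 471 z 318 [[-0.17, 0.93, 1.96], [-0.22, 0.64, 2.04]]
```

Run:
```python
from ik import *
s=manip.read_state()
a=R.from_euler("xyz",s["eef_rot"]);b=R.from_euler("xyz",[-3.138,-.003,-.139])
print((b*a.inv()).as_rotvec(degrees=True), np.array([527.8,-112.3,168.5])-s["eef_pos"])
```

```text
[ 3.99557938 43.23541123 -4.76776229] [  84.10385583 -318.0825645  -113.09785207]
```

```bash
python3 -m inch '{"grip":[-1,-1,-1,-1,-1,-1,-1,-1,-1,-1],"travel":[[0,-4,0],[0,-9,0],[0,-14,0],[2,-19,0],[4,-24,-2],[6,-28,-5],[8.4,-31.8,-8],[8.4,-31.8,-10.3],[8.4,-31.8,-10.3],[8.4,-31.8,-10.3]],"turn":[[0.7,7.2,-0.8],[1.3,14.4,-1.6],[2,21.6,-2.4],[2.7,28.8,-3.2],[3.3,36,-4],[4,43.2,-4.8],[4,43.2,-4.8],[4,43.2,-4.8],[4,43.2,-4.8],[4,43.2,-4.8]]}'
python3 - <<'E'
from h import *
s=manip.read_state();print(s["joints"].round(3),s["eef_pos"],s["eef_rot"])
E
```

```text
clock: 21.02
eef_pos: [527.7, -112.6, 179.9]
eef_rot: [-3.138, -0.005, -0.141]
wrist_force: [-0.1, 0.6, -1.4]
finger_gap: 35.6
[-0.28   0.296  1.587  0.004  1.254  1.43 ] [ 527.7245472  -112.59848263  179.91432528] [-3.13815312 -0.00524514 -0.14063947]
```

```bash
python3 -m inch '{"grip":[-1,-1,-1,-1,-1,-1],"travel":[[0,0,-4],[0,0,-7],[0,0,-8.5],[0,0,-8.9],[0,0,-9],[0,0,-9]],"turn":[[0,0,0],[0,0,0],[0,0,0],[0,0,0],[0,0,0],[0,0,0]]}'
```

```text
clock: 21.78
eef_pos: [528.2, -112.7, 90.9]
eef_rot: [-3.138, -0.007, -0.141]
wrist_force: [0.3, 0.9, -1.2]
finger_gap: 36.3
```

```bash
python3 -m inch '{"grip":[-1,-1],"travel":[[0,0,-0.15],[0,0,-0.2]],"turn":[[0,0,0],[0,0,0]]}';  python3 -m inch '{"grip":[-0.1,0.2,0.3,0.3,0.3],"travel":[[0,0,0],[0,0,0],[0,0,0],[0,0,0],[0,0,0]],"turn":[[0,0,0],[0,0,0],[0,0,0],[0,0,0],[0,0,0]]}'
python3 - <<'E'
from h import *
c=manip.calibration("wrist");p,d=manip.camera("wrist");cv2.imwrite("pics/w15.png",p[...,::-1])
E
```

```text
clock: 22.02
eef_pos: [528.4, -112.7, 89.2]
eef_rot: [-3.138, -0.007, -0.141]
wrist_force: [-1.8, 0.7, 5.3]
finger_gap: 35.9
clock: 22.65
eef_pos: [528.3, -112.7, 89.2]
eef_rot: [-3.138, -0.007, -0.141]
wrist_force: [0.8, -0.5, 1.4]
finger_gap: 61.2
```

View pics/w15.png

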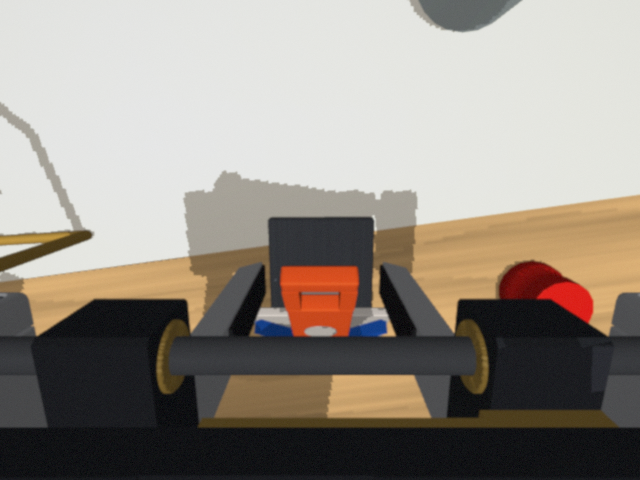

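```bash
python3 - <<'E'
from h import *
Z=np.load("top0.npz");print(ray_z("top",362,173,85),ray_z("top",364,165,150))
E
python3 -m inch '{"grip":[0.3,0.3,0.3,0.3,0.3,0.3,0.3,0.3,0.3,0.3],"travel":[[0,0,3],[1.4,-0.2,6.2],[2.9,-0.4,6.2],[2.9,-0.4,6.2],[2.9,-0.4,6.2],[1.2,-0.15,3.2],[0,0,1.2],[-0.6,0.1,0.2],[-0.6,0.1,0.2],[-0.6,0.1,0.2]],"turn":[[0,0,0],[1.4,9.9,0],[2.8,19.8,0],[4.2,29.7,0],[4.2,29.7,0],[4.2,29.7,0],[4.2,29.7,0],[4.2,29.7,0],[4.2,29.7,0],[4.2,29.7,0]]}'
python3 - <<'E'
from h import *
c=manip.calibration("wrist");p,d=manip.camera("wrist");cv2.imwrite("pics/w16.png",p[...,::-1])
s=manip.read_state();print(s["joints"].round(3),s["eef_pos"],s["eef_rot"])
E
```

```text
[ 684.43503202 -226.32675831   85.        ] [ 686.31264906 -223.96924321  150.        ]
clock: 23.95
eef_pos: [523.1, -111.9, 92.3]
eef_rot: [-3.139, 0.514, -0.141]
wrist_force: [0.5, -0.2, -0.5]
finger_gap: 61.1
[-0.253  0.701  1.284 -0.052  1.668  1.468] [ 523.0253797  -111.85730315   92.10643105] [-3.13860059  0.51406157 -0.14069508]
```

View pics/w16.png

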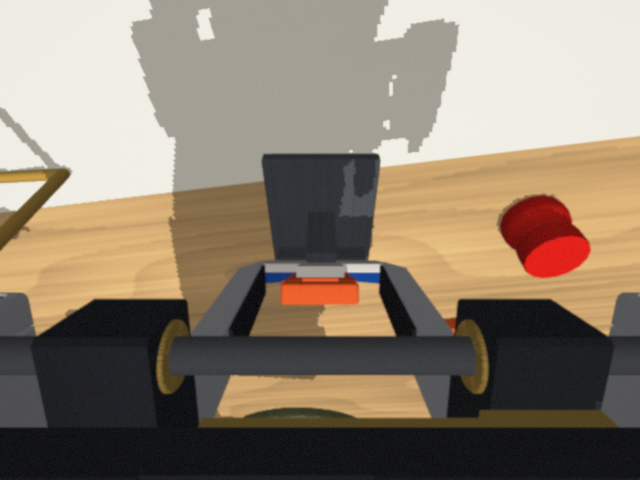

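```bash
python3 -m inch '{"grip":[-1,-1,-1,-1,-1],"travel":[[0,0,0],[0,0,0],[0,0,0],[0,0,0],[0,0,0]],"turn":[[0,0,0],[0,0,0],[0,0,0],[0,0,0],[0,0,0]]}' 40
python3 - <<'E'
from ik import *
s=manip.read_state();p=s["eef_pos"];print(p,s["eef_rot"],s["wrist_force"])
T=R.from_euler("xyz",s["eef_rot"])
eye=np.array([525.1,-111.9,99.5]);print("eye in tool",T.inv().apply(eye-p))
# drop axes on rest, yaw -8
y=np.radians(-8);e=np.array([np.cos(y),np.sin(y),0]);ey=np.array([-e[1],e[0],0]);k=np.array([0,0,1.])
D=R.from_matrix(np.stack([(e+k)/2**.5,ey,(k-e)/2**.5],1))
# final drop: x up, z = -e2
y2=np.radians(-4.1);e2=np.array([np.cos(y2),np.sin(y2),0])
D2=R.from_matrix(np.stack([k,[-e2[1],e2[0],0],-e2],1))
T2=D2*D.inv()*T;off=T2.apply(T.inv().apply(eye-p))
print("final rpy",T2.as_euler("xyz"),"eye-TCP",off)
for r,z in [(150,176),(82,174.5),(82,161)]:
    E=np.array([570.3-.9975*r,214.3+.071*r,z]);tc=E-off
    w=tc-180.15*T2.apply([0,0,1]);j1=np.arctan2(w[1],w[0])
    print(r,z,"TCP",tc.round(1),np.hypot(*w[:2]).round(),[wrist(ph,j1,T2.as_euler("xyz"),np.pi/2).round(2).tolist() for ph in (1.8,2.1)])
E
```

```text
clock: 24.62
eef_pos: [523.1, -111.7, 92.2]
eef_rot: [-3.138, 0.514, -0.141]
wrist_force: [0.7, 0.2, 1.5]
finger_gap: 35.6
[ 523.14272376 -111.7377529    92.17938575] [-3.13841972  0.51380074 -0.14059726] [0.7236791  0.23442979 1.50790645]
eye in tool [-1.89047531 -0.13692156 -7.33866494]
final rpy [-3.13770705 -0.27159712 -0.07243623] eye-TCP [-3.77226705  0.38241822  6.56295704]
150 176 TCP [424.4 224.6 169.4] 440.0 [[-0.17, 1.12, 2.24], [-0.21, 0.83, 2.31]]
82 174.5 TCP [492.3 219.7 167.9] 497.0 [[-0.15, 1.11, 2.16], [-0.19, 0.81, 2.22]]
82 161 TCP [492.3 219.7 154.4] 497.0 [[-0.15, 1.11, 2.16], [-0.19, 0.81, 2.22]]
```

```bash
python3 -m inch '{"grip":[-1,-1,-1,-1,-1,-1,-1,-1,-1,-1],"travel":[[0,0,1],[0,0,4],[0,0,9],[-2,2,14],[-5,6,17.8],[-8,11,17.8],[-9.9,17,17.8],[-9.9,23,17.8],[-9.9,29,17.8],[-9.9,33,17.8]],"turn":[[0,0,0],[0,0,0],[0,0,0],[-0.6,-6,0.5],[-1.4,-13,1.1],[-2.3,-21,1.7],[-3.1,-29,2.4],[-4,-37,3],[-4.8,-44.8,3.6],[-4.8,-44.8,3.6]]}'
python3 - <<'E'
from ik import *
s=manip.read_state();print(s["joints"].round(3),s["eef_pos"],s["eef_rot"])
a=R.from_euler("xyz",s["eef_rot"]);b=R.from_euler("xyz",[-3.1377,-.2716,-.0724])
print("turn left",(b*a.inv()).as_rotvec(degrees=True).round(2),"to pre",(np.array([424.4,224.6,169.4])-s["eef_pos"]).round(1))
c=manip.calibration("wrist");p,d=manip.camera("wrist");cv2.imwrite("pics/w17.png",p[...,::-1])
E
```

```text
clock: 25.88
eef_pos: [422.6, 220.5, 271.4]
eef_rot: [-3.137, -0.276, -0.072]
wrist_force: [1.0, -0.2, -0.5]
finger_gap: 35.6
[ 0.483 -0.051  1.785 -0.152  1.173  2.168] [422.57008012 220.45733964 271.35653175] [-3.13658837 -0.27607464 -0.07198165]
turn left [-0.04  0.26 -0.04] to pre [   1.8    4.1 -102. ]
```

View pics/w17.png

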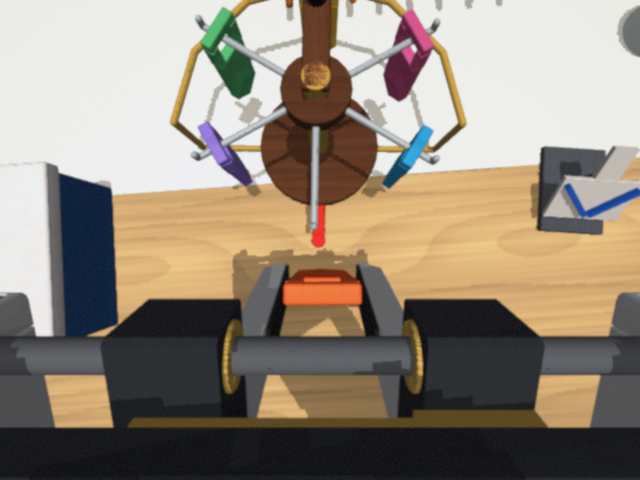

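```bash
python3 -m inch '{"grip":[-1,-1,-1,-1,-1,-1],"travel":[[0.2,0.4,-3],[0.2,0.4,-6],[0.2,0.4,-9],[0.2,0.4,-10.2],[0.2,0.4,-10.2],[0.2,0.4,-10.2]],"turn":[[0,0.2,0],[0,0.2,0],[0,0.2,0],[0,0.2,0],[0,0.2,0],[0,0.2,0]]}'
python3 - <<'E'
from ik import *
s=manip.read_state();print(s["joints"].round(3),s["eef_pos"],s["eef_rot"])
c=manip.calibration("wrist");p,d=manip.camera("wrist");np.savez("w18.npz",p=p,d=d,T=c["world_from_camera"]);crop(p,230,100,410,340,3,"pics/w18.png")
c=manip.calibration("scene");p,d=manip.camera("scene");np.savez("s18.npz",p=p,d=d);crop(p,350,110,480,240,6,"pics/s18.png")
T=R.from_euler("xyz",s["eef_rot"]);eye=s["eef_pos"]+T.apply([-1.89,0,-7.34]);print("eye",eye)
print(proj("scene",eye),proj("scene",[457.6,222.3,170]),proj("scene",[488.5,220.1,170]))
E
```

```text
clock: 26.68
eef_pos: [425.4, 227.2, 170.3]
eef_rot: [-3.136, -0.272, -0.072]
wrist_force: [0.0, 0.4, -0.9]
finger_gap: 35.7
[ 0.493  0.058  1.917 -0.173  0.939  2.221] [425.44250885 227.23726515 170.31139006] [-3.13558374 -0.27206241 -0.07209644]
eye [421.65634287 227.46648813 176.87340988]
(np.float64(392.9599326702115), np.float64(151.919496413094)) (np.float64(401.99544410693454), np.float64(161.2863952411988)) (np.float64(410.82310318658443), np.float64(167.38508438817166))
```

View pics/w18.png

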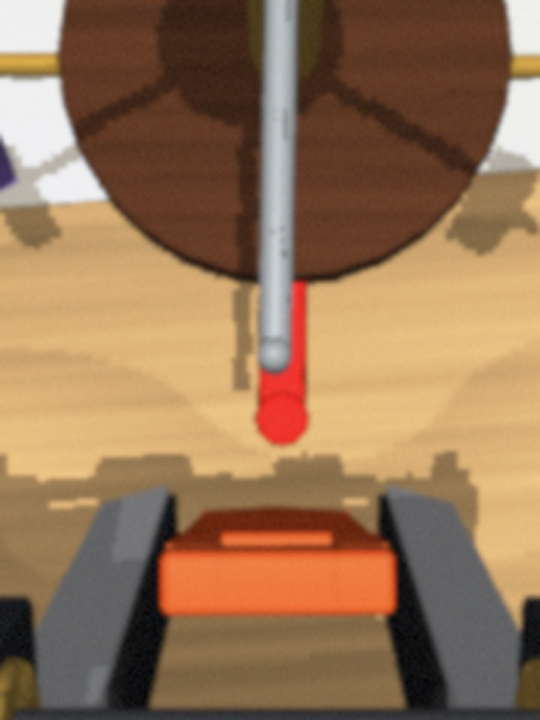

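View pics/s18.png

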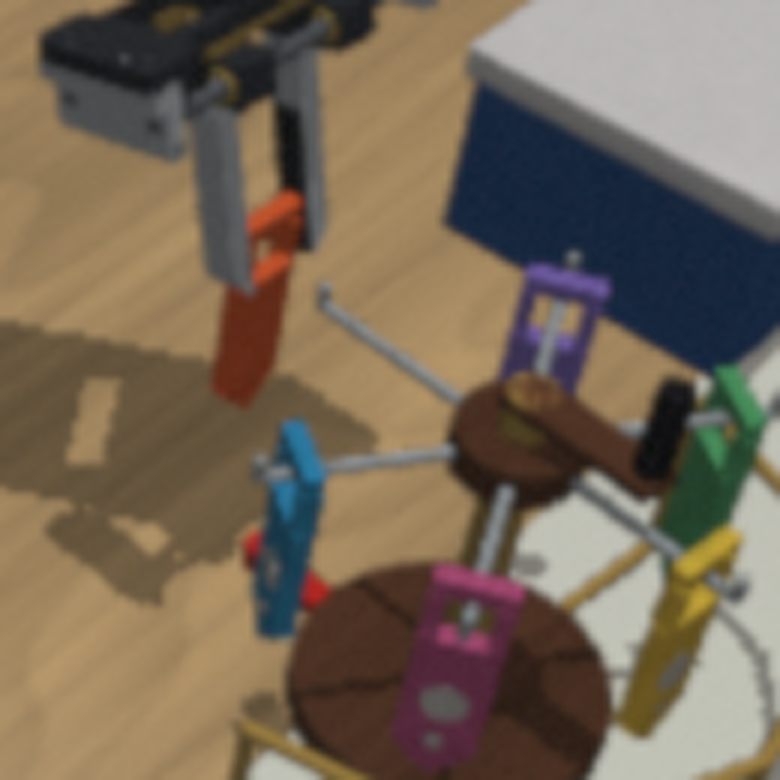

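```bash
python3 -m inch '{"grip":[-1,-1,-1,-1,-1,-1,-1,-1],"travel":[[0,-0.1,-0.25],[0.5,-0.13,-0.25],[1.5,-0.2,-0.25],[2.5,-0.28,-0.25],[3.3,-0.33,-0.25],[4.1,-0.39,-0.25],[5,-0.45,-0.25],[5,-0.45,-0.25]],"turn":[[0,0,0],[0,0,0],[0,0,0],[0,0,0],[0,0,0],[0,0,0],[0,0,0],[0,0,0]]}'
python3 - <<'E'
from ik import *
s=manip.read_state();print(s["joints"].round(3),s["eef_pos"],s["eef_rot"],s["wrist_force"])
p,d=manip.camera("wrist");crop(p,230,100,410,340,3,"pics/w19.png")
p,d=manip.camera("scene");crop(p,350,110,480,240,6,"pics/s19.png")
E
```

```text
clock: 27.78
eef_pos: [475.8, 222.6, 167.4]
eef_rot: [-3.136, -0.272, -0.072]
wrist_force: [0.3, -0.4, -1.9]
finger_gap: 35.8
[ 0.432  0.153  1.818 -0.156  0.934  2.152] [475.77040036 222.6077682  167.44272392] [-3.1357082  -0.27177954 -0.07238074] [ 0.29526649 -0.37131499 -1.91640501]
```

View pics/w19.png

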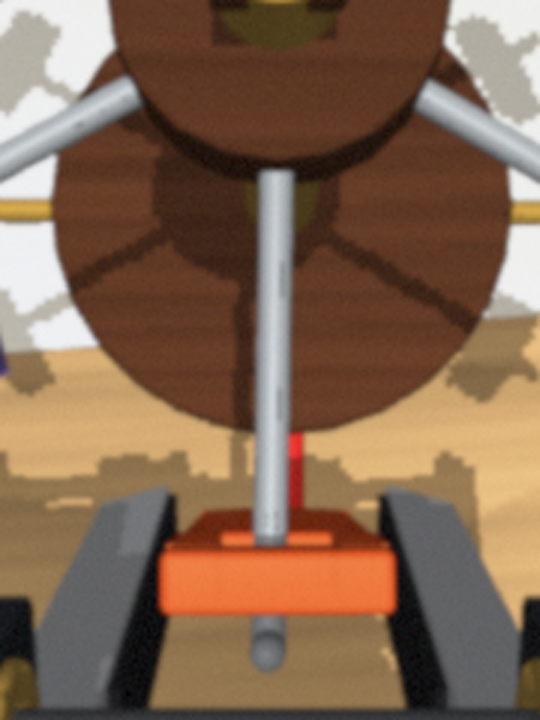

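View pics/s19.png

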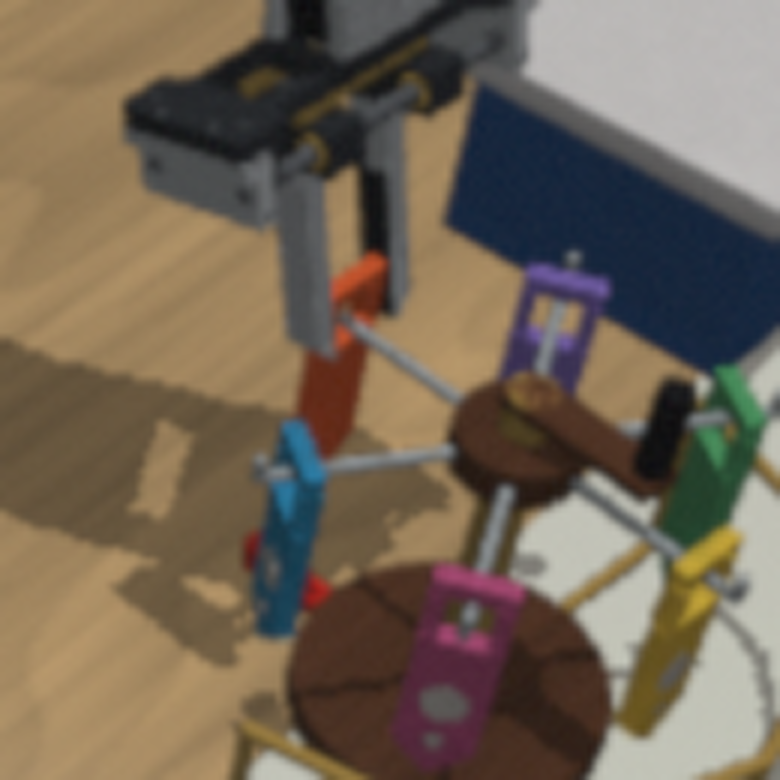

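```bash
python3 -m inch '{"grip":[-1,-1,-1,-1,-1,-1,-1],"travel":[[0.8,0,0],[1.5,0,0],[1.5,0,-0.4],[1.5,0,-0.8],[1.5,0,-1.1],[1.5,0,-1.15],[1.5,0,-1.15]],"turn":[[0,0,0],[0,0,0],[0,0,0],[0,0,0],[0,0,0],[0,0,0],[0,0,0]]}'; python3 -m inch '{"grip":[-1,-1],"travel":[[0,0,-0.1],[0,0,-0.1]],"turn":[[0,0,0],[0,0,0]]}'
```

```text
clock: 28.75
eef_pos: [490.2, 222.7, 156.0]
eef_rot: [-3.136, -0.272, -0.072]
wrist_force: [0.3, 1.1, -1.5]
finger_gap: 35.7
clock: 29.0
eef_pos: [490.2, 222.8, 155.0]
eef_rot: [-3.136, -0.272, -0.072]
wrist_force: [0.1, -0.4, -1.3]
finger_gap: 35.5
```

```bash
python3 -m inch '{"grip":[-1,-1],"travel":[[0,0,-0.1],[0,0,-0.1]],"turn":[[0,0,0],[0,0,0]]}'; python3 -m inch '{"grip":[-1,-1],"travel":[[0,0,-0.05],[0,0,-0.1]],"turn":[[0,0,0],[0,0,0]]}'
python3 - <<'E'
from ik import *
p,d=manip.camera("wrist");crop(p,230,100,410,340,3,"pics/w20.png")
p,d=manip.camera("scene");crop(p,350,110,480,240,6,"pics/s20.png")
E
```

```text
clock: 29.25
eef_pos: [490.2, 222.8, 154.1]
eef_rot: [-3.136, -0.272, -0.072]
wrist_force: [0.2, -1.1, 0.5]
finger_gap: 35.9
clock: 29.5
eef_pos: [490.4, 222.9, 153.8]
eef_rot: [-3.135, -0.273, -0.072]
wrist_force: [-6.4, 0.7, 9.1]
finger_gap: 35.3
```

View pics/w20.png

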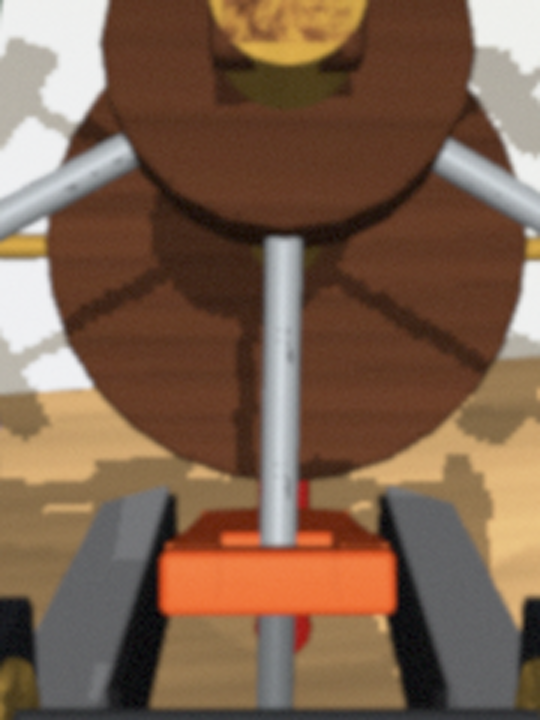

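View pics/s20.png

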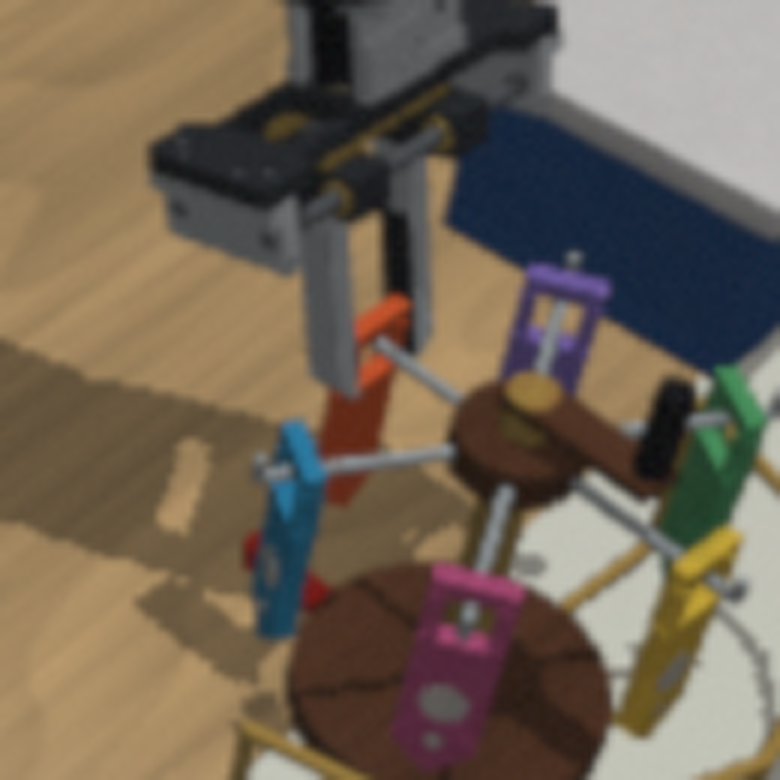

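```bash
python3 -m inch '{"grip":[-1,-1],"travel":[[0,0,0.05],[0,0,0.05]],"turn":[[0,0,0],[0,0,0]]}'; python3 -m inch '{"grip":[-0.1,0.1,0.1,0.1],"travel":[[0,0,0],[0,0,0],[0,0,0],[0,0,0]],"turn":[[0,0,0],[0,0,0],[0,0,0],[0,0,0]]}';  python3 - <<'E'
from ik import *
p,d=manip.camera("wrist");crop(p,230,100,410,340,3,"pics/w21.png")
p,d=manip.camera("scene");crop(p,350,110,480,240,6,"pics/s21.png")
E
```

```text
clock: 29.85
eef_pos: [490.4, 222.9, 154.2]
eef_rot: [-3.135, -0.273, -0.072]
wrist_force: [0.5, 0.0, -1.9]
finger_gap: 35.7
clock: 30.35
eef_pos: [490.4, 222.9, 154.2]
eef_rot: [-3.135, -0.273, -0.072]
wrist_force: [0.1, 0.1, -0.1]
finger_gap: 51.8
```

View pics/w21.png

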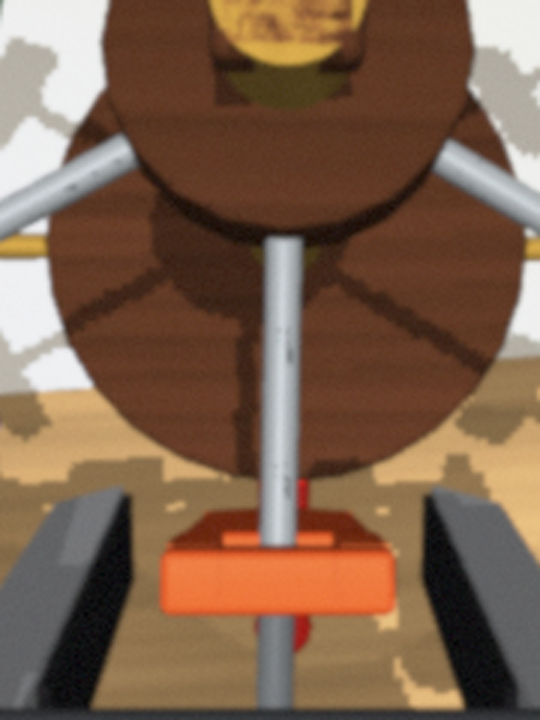

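View pics/s21.png

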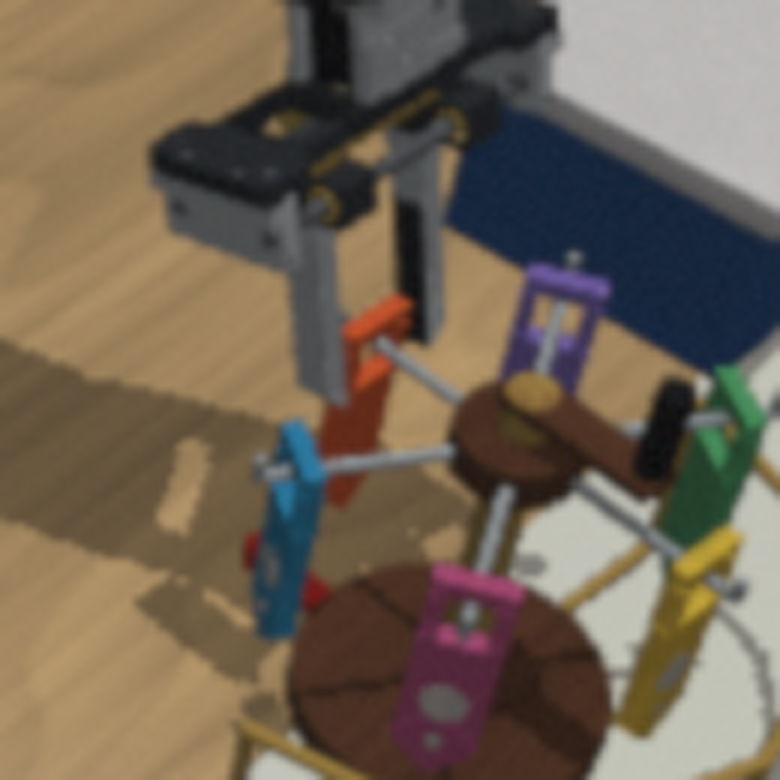

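```bash
python3 -m inch '{"grip":[0.15,0.15,0.15,0.15,0.15,0.15,0.15,0.15,0.15,0.15],"travel":[[-0.2,0,0.8],[-0.7,0.05,2.5],[-1.4,0.1,5],[-2.7,0.2,9.6],[-5,0.2,13],[-8,-3,14],[-8,-8,14],[-8,-12,14],[-8,-12,14],[-8,-12,14]],"turn":[[0,0,0],[0,0,0],[0,0,0],[0,0,0],[0,0,0],[0,0,0],[0,0,0],[0,0,0],[0,0,0],[0,0,0]]}';  python3 - <<'E'
from ik import *
c=manip.calibration("wrist");p,d=manip.camera("wrist");np.savez("w22.npz",p=p,d=d,T=c["world_from_camera"]);cv2.imwrite("pics/w22.png",p[...,::-1])
p,d=manip.camera("scene");crop(p,350,110,480,240,6,"pics/s22.png")
E
```

```text
clock: 31.7
eef_pos: [410.4, 103.2, 294.6]
eef_rot: [-3.135, -0.273, -0.073]
wrist_force: [0.2, -0.3, -0.5]
finger_gap: 54.4
```

View pics/w22.png

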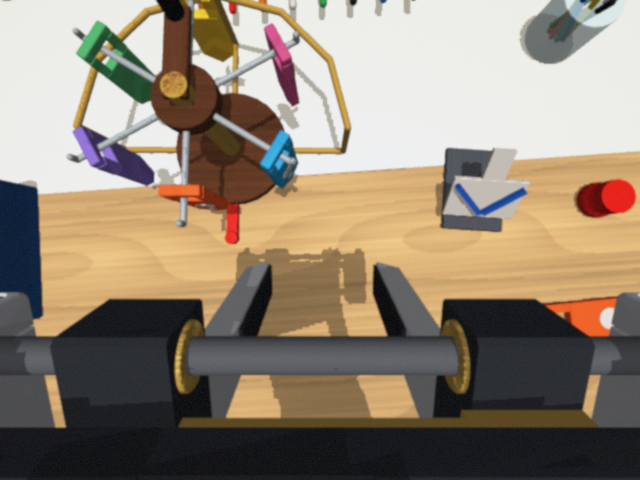

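View pics/s22.png

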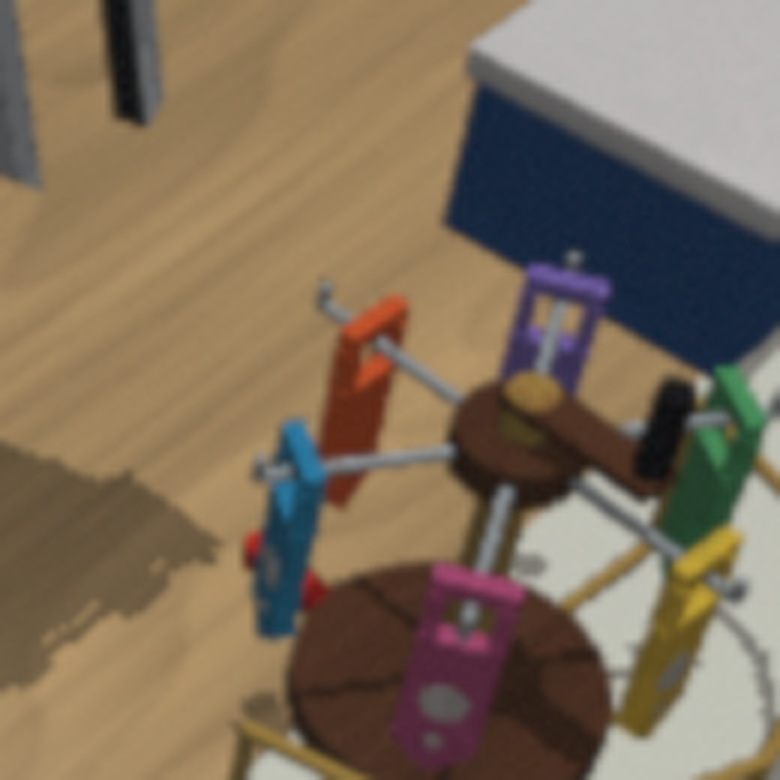

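```bash
python3 -m inch '{"grip":[0.15,0.15,0.15,0.15],"travel":[[0,0,0],[0,0,0],[0,0,0],[0,0,0]],"turn":[[0,0,0],[0,0,0],[0,0,0],[0,0,0]]}';  python3 - <<'E'
from ik import *
c=manip.calibration("wrist")
print("tip",ray_z("wrist",181,222,181,c),"marker end",ray_z("wrist",232,238,14,c),"cap",ray_z("wrist",174,84,200,c))
p,d=manip.camera("wrist");q=np.load("w22.npz")["p"]
print("change at drop",np.abs(p[175:220,155:215].astype(int)-q[175:220,155:215]).mean())
manip.sign_off()
E
```

```text
clock: 32.3
eef_pos: [410.3, 103.8, 294.2]
eef_rot: [-3.135, -0.273, -0.071]
wrist_force: [0.2, 0.9, -0.0]
finger_gap: 54.4
tip [457.40408189 222.59794912 181.        ] marker end [448.2893047  222.81225048  14.        ] cap [568.9913602  214.57109267 200.        ]
change at drop 5.635679012345679
the job is handed in; nothing more can be done
```

The job is finished and handed in at 32.3 s of the 72 s allowed. The orange drop hangs by its hole on the empty hook, which points at the red marker.

- **Carousel:** I turned it about 180° by the crank knob. After the drop was hung, the hook tip measured y = 222.6 mm and the marker 222.8 mm, so they line up.
- **Rest:** I laid the middle-sized drop on the slope and let go. It slid fully home into the blue corner, and the pictures showed it sitting evenly between the fences.
- **First regrasp failed:** My first grasp of the top end could not reach the hook because joint 6 ran to its stop. It read 2.555 rad against the listed range of 2.55, and I do not know whether that counts as passing the range. I carried the drop back to the corner, where it seated again, and regripped it with the tool tilted 30°.
- **Hanging:** I threaded the hole over the upturned tip and lowered the drop until the rod took the load, about 9 N at contact. I then eased off, opened the fingers and backed away.
- **Last checks:** The scene and wrist pictures showed the drop hanging upright on the rod, clear of the fingers. I compared two wrist pictures to confirm it was still. The mean difference was 5.6 grey levels, but the camera may have settled slightly in between, so that check does not prove it. In the pictures the jar, dark block and glass of rods appeared unmoved, though I did not re-measure them.

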